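Book a tub in at the trigger scanner and put it in its row

TASK

Book in the tall tub that stands on the table next to the short one: stand it on the middle of the round pad in front of the scanner, let go of it, then squeeze the scanner's trigger fully home against its grip, hold it there for a moment and let it spring back out. Then stand the tub in the empty place of the row of tubs of its own height, centred on the place. Do not tip the tub, and leave the other tubs, the lids and the spoon where they are.

Things in the scene. Friction and masses are not known exactly. Their poses are not given: they have to be found in the camera images.
- tall_tub: the tub to book in, standing on the table beside the short one: closed white plastic tub with a flat white lid, 110 mm tall; plain round wall 56 mm across, lid 62 mm across (top 8 mm). Origin: centre of its underside, z up
- short_tub: the other tub standing on the table, not to be moved: closed white plastic tub with a flat white lid, 70 mm tall; plain round wall 56 mm across, lid 62 mm across (top 8 mm). Origin: centre of its underside, z up
- tall_row: fixed low steel tray (236 x 86 mm, rim 12 mm high, floor 3 mm thick) holding two 110 mm tall tubs in a row along its x axis: three round marked places 74 mm apart; the tubs stand on the middle one and the one at +x (far from the robot), the one at -x (nearest the robot) is empty. Origin: centre of its underside
- short_row: fixed low steel tray (236 x 86 mm, rim 12 mm high, floor 3 mm thick) holding two 70 mm tall tubs in a row along its x axis: three round marked places 74 mm apart; the tubs stand on the middle one and the one at +x (far from the robot), the one at -x (nearest the robot) is empty. Origin: centre of its underside
- tall_row_free (a point): centre of the empty place in the row of tall tubs, on the tray's floor (3 mm above the table)
- tall_row_a: tub in the middle of the tall row: closed white plastic tub with a flat white lid, 110 mm tall; plain round wall 56 mm across, lid 62 mm across (top 8 mm). Origin: centre of its underside, z up
- tall_row_b: tub at the far end of the tall row: closed white plastic tub with a flat white lid, 110 mm tall; plain round wall 56 mm across, lid 62 mm across (top 8 mm). Origin: centre of its underside, z up
- short_row_a: tub in the middle of the short row: closed white plastic tub with a flat white lid, 70 mm tall; plain round wall 56 mm across, lid 62 mm across (top 8 mm). Origin: centre of its underside, z up
- short_row_b: tub at the far end of the short row: closed white plastic tub with a flat white lid, 70 mm tall; plain round wall 56 mm across, lid 62 mm across (top 8 mm). Origin: centre of its underside, z up
- stand: fixed stand: base plate 150 x 310 mm, 6 mm thick, centred at x 50, y 10 mm, with a pistol-shaped scanner clamped on its side. In its frame the barrel lies along y (-115 to 30 mm, at x 19 to 81 mm, top 105 mm above the table) and looks along +y at a round pad; the grip points along -x, to the robot; a post (106 mm high) is at the barrel's +x side. Origin: on the table, beside the grip
- grip: the scanner's fixed grip: a level bar 125 mm along x, 26 mm wide along y, 30 mm high, free above and below. Origin: its centre, 80 mm above the table; axes as the stand's. The trigger lies on its +y side
- trigger (a joint): sprung trigger, hinged on an upright axis beside the barrel: a black bar 70 mm long, 12 mm thick, 22 mm high, level with the grip. 0 = sprung out, 0.25 rad = fully home, beside and parallel to the grip; needs up to about 9 N
- trigger_tip (a point): on the trigger's centre line, 70 mm from its hinge, near its free end; moves with it
- squeeze (a point): fixed point 45 mm from the trigger's hinge, midway between the outer faces of grip and trigger when the trigger is home (43 mm apart along the stand's y there; about 55 mm when sprung out), 80 mm above the table. Fingers pointing down, closing along the stand's y, can pinch both here
- scan_pad (a point): centre of the top of the round black rubber pad (72 mm across, top 10 mm above the table) in front of the scanner's window; its axes are the stand's. The window is 90 mm away along -y
- lids: bystander: stack of white lids, 80 mm across, 32 mm high. Origin: centre of its underside
- spoon: bystander: steel spoon 200 mm long lying on the table

How it is judged:
By the outcome, as a careful person would: the job done as asked, in the order asked, and still so for the second after the job is handed in, with the robot touching nothing.
It also fails if it takes over 69 s, if anything falls off the work surface, if the arm or the gripper's body presses on something with over 40 N, if the wrist force passes 120 N, or if a joint passes its speed limit or range.

ROBOT

A 6-joint arm with a two-finger parallel gripper is mounted at the origin on the work surface. World frame = base frame: x ahead of the robot, y to its left, z up, the work surface at z = 0. Lengths are in m, angles in rad, forces in N, time in s.
With the tool pointing down it reaches from about 0.25 to 0.725 m from the base axis. Payload 4 kg.
Tool frame: the origin (TCP) lies at the very end of the fingers, on their centre line; the grasp point (between the pads) lies 19 mm behind it; z points along the fingers, y is the line along which they close (so a half turn about z gives the same grasp; the last joint's range is limited). The gripper opens to 85 mm and grips with 20 to 120 N. Pads are 22 mm wide; open, the fingers measure 114 mm over their backs; the gripper's body (76 mm by 85 mm) begins 54 mm behind the grasp point. The pads swing forward as they close: fully open they stand 13 mm farther back than shut.
Start: joints at [-1.137, 0.241, 0.005, 1.335, 0, 1.571], TCP at [0.21, -0.454, 0.2] pointing down, gripper open.
Joint ranges: [-2.72, 2.72], [-1.05, 1.87], [-1.09, 1.28], [-1.99, 2.15], [-1.42, 1.44], [-3.14, 3.14]. Speed limits (rad/s): [2.79, 2.79, 3.14, 3.14, 3.14, 3.14].

INTERFACE

Orientations are given as a unit quaternion [x, y, z, w].
In Python, from workcell import monitor, viewer, job gives the robot as it stands.
- The arm moves only by the tool arm_command, never from a script. Its argument "increments" is a list of rows, each an object of numbers: "dx", "dy", "dz": the shift along the tool's x, y, z in cm; "wx", "wy", "wz": the turn, a rotation vector about the tool's x, y, z in rad; "grip": the finger opening in cm, from 0 to 8.54. In form: [{"dx": .., "dy": .., "dz": .., "wx": .., "wy": .., "wz": .., "grip": ..}, ...]. A call has 1 to 10 rows; each row is the pose to reach, as a shift and turn from the pose commanded when the call began, along the tool's axes at that moment; what a row does not reach only later rows make up. A row lasts 1/10 s, in which the tool goes at most 50 mm and 8.59 degrees, less where a joint would pass 70% of its speed; a pose out of reach is approached as far as the arm can. A call with a gripper value outside its range is refused whole. The fingers move at their own pace and stop on an object; the grip force is fixed at half the most. Time passes only in rows, so rows that repeat a pose let the fingers close. It gives the time, the measured TCP pose, the force, the opening and the grip force at its end, in the units of the state.
- monitor.get_obs(): the state, without advancing time (a new reading comes with each control period).
- viewer.camera(name): name is "scene" or "side" or "wrist"; returns (picture, depth): 420x560x3 uint8, red, green, blue; 420x560 float32, m along the optical axis (not along the pixel's ray), 0 where there is no reading.
- viewer.get_calibration(name): a dict with "fovy" (degrees; the focal length in pixels is half the picture's height over the tangent of half this angle, whatever the lens; pixels are square), "cx", "cy" (the principal point, pixels), "dist_coeffs" ([k1, k2, p1, p2, k3] as OpenCV has them; the pictures are not rectified), "view" (4x4, takes a point from world to camera coordinates). Camera axes: x right, y up, looking along -z (the intrinsics and any distortion apply to the point x, -y, -z); pixel columns grow to the right and rows downward; lengths in m; the calibration is good to about 2 mm. A picture is of the moment at which its call begins: read the wrist's pose just before it. get_calibration takes no time and is no camera call; for the wrist camera it gives the pose at the moment of the call.
- job.job_done(): hands the job in; it is judged then, once.
The state is a dict: "clock": time; "joint_pos": joint angles; "joint_vel": joint speeds; "tau": joint torques, N m; "eef_pos": TCP position; "tool_rot": TCP orientation; "ft_force": force on the tool from outside, world axes, zero at the start; "ft_torque": the same for the moment, N m; "grip_width": finger opening in m; "grasp_force": force on a finger pad.
Only numpy, scipy, OpenCV 4.12 (cv2) and the standard library are available. Lean on these libraries where they do the work, as an engineer would, in place of code of your own. Each camera call takes 0.05 s, during which the arm holds its last target. There are 200 camera calls.

## Working session

There is one attempt and no reset: what is moved stays moved. The work goes in short steps, Python scripts to look and compute and a tool call to move; the robot and the scene stay as the last step left them, time stands still between calls to the robot, and variables do not carry over. Pictures are saved under pics/ and viewed, at most 10 in all, crops included, and the job is handed in when it is done.

Besides the shell and the picture viewer there is one more tool, called after "Call:" as name([rows], argument=value, ...), one row to a line, values as JSON. arm_command: Moves the arm, as the interface text tells. Its arguments: {"type":"object","properties":{"increments":{"type":"array","items":{"type":"object","properties":{"dx":{"type":"number"},"dy":{"type":"number"},"dz":{"type":"number"},"wx":{"type":"number"},"wy":{"type":"number"},"wz":{"type":"number"},"grip":{"type":"number"}}}}},"required":["increments"]}

```bash
mkdir -p pics; cat > h.py <<'E'
import numpy as np, cv2
from workcell import monitor, viewer, job
def snap(n):
    c=viewer.get_calibration(n); p,d=viewer.camera(n); return p,d,c
def K(c,shape=(420,560)):
    f=shape[0]/2/np.tan(np.radians(c["fovy"])/2)
    return np.array([[f,0,c["cx"]],[0,f,c["cy"]],[0,0,1.]])
def cloud(d,c):
    h,w=d.shape; uv=np.stack(np.meshgrid(np.arange(w),np.arange(h)),-1).reshape(-1,1,2).astype(np.float64)
    n=cv2.undistortPoints(uv,K(c),np.array(c["dist_coeffs"],float)).reshape(h,w,2)
    P=np.stack([n[...,0]*d,-n[...,1]*d,-d,np.ones_like(d)],-1)
    W=P@np.linalg.inv(np.array(c["view"])).T
    W=W[...,:3]; W[d<=0]=np.nan; return W
E
python3 - <<'E'
from h import *
out=[]
for n in("scene","side"):
    p,d,c=snap(n); np.savez(n+".npz",p=p,d=d,**{k:np.array(v) for k,v in c.items()})
    cv2.imwrite(f"pics/{n}.png",p[...,::-1]); print(n,c)
o=monitor.get_obs(); print({k:np.round(v,4) for k,v in o.items()})
E
```

```text
scene {'fovy': 47.168326431536606, 'cx': 273.565449492471, 'cy': 213.41000194436742, 'dist_coeffs': array([-0.00185427,  0.        ,  0.        ,  0.        ,  0.        ]), 'view': array([[-0.74891991,  0.66261521,  0.00775003,  0.4900319 ],
       [-0.49250498, -0.5644016 ,  0.6624875 ,  0.23490084],
       [ 0.44334842,  0.49233315,  0.74903288, -1.62911584],
       [ 0.        ,  0.        ,  0.        ,  1.        ]])}
side {'fovy': 52.06069344469381, 'cx': 275.9659812993721, 'cy': 210.35267793825932, 'dist_coeffs': array([-0.1187657,  0.       ,  0.       ,  0.       ,  0.       ]), 'view': array([[-0.94615613, -0.32347838, -0.01226021,  0.57320662],
       [ 0.22801427, -0.69285622,  0.68407583, -0.20066677],
       [-0.22977831,  0.64444704,  0.72930785, -0.89917927],
       [ 0.        ,  0.        ,  0.        ,  1.        ]])}
{'clock': np.float64(0.1), 'joint_pos': array([-1.137 ,  0.2413,  0.0038,  1.3352, -0.    ,  1.5708]), 'joint_vel': array([ 0.    , -0.001 ,  0.004 ,  0.0006,  0.0002, -0.0024]), 'tau': array([-7.00000e-04, -3.73139e+01,  2.53010e+01,  1.09000e-02,
        0.00000e+00,  0.00000e+00]), 'eef_pos': array([ 0.2099, -0.4531,  0.1992]), 'tool_rot': array([ 9.766e-01,  2.152e-01, -2.000e-04, -9.000e-04]), 'ft_force': array([-0.3525, -0.4954,  0.1316]), 'ft_torque': array([ 0.002 , -0.0024, -0.0048]), 'grasp_force': np.float64(0.0), 'grip_width': np.float64(0.0855)}
```

View pics/scene.png

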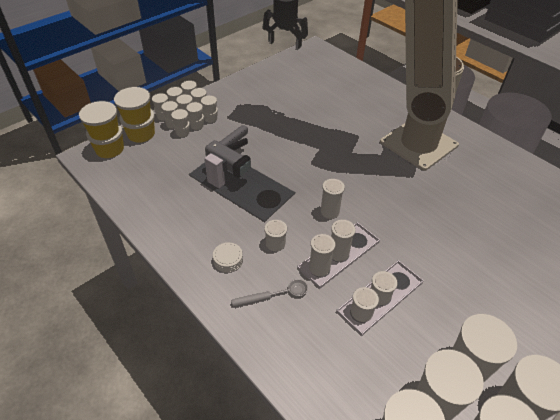

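View pics/side.png

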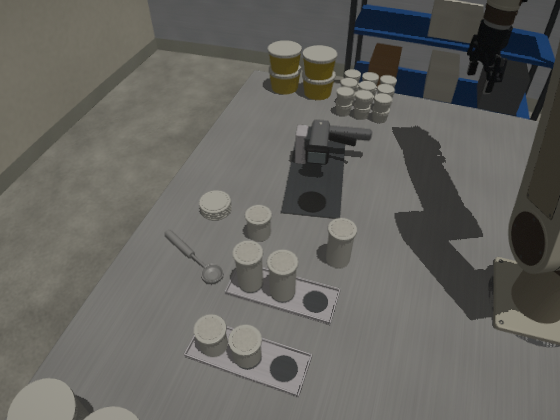

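The scene view shows the tall tub at (332,198), short tub (276,236), pad (269,198), tall row with its empty place at (358,241) and the scanner at (228,160). In the side view these are at (341,243), (258,223), (312,202), (316,301) and (330,140); the trigger sits below the grip at about (345,153).

```bash
cat > meas.py <<'E'
from h import *
def ray_plane(uv,c,z):
    n=cv2.undistortPoints(np.array(uv,float).reshape(-1,1,2),K(c),np.array(c["dist_coeffs"],float)).reshape(-1,2)
    V=np.linalg.inv(np.array(c["view"])); D=np.c_[n[:,0],-n[:,1],-np.ones(len(n))]@V[:3,:3].T; o=V[:3,3]
    return o+D*((z-o[2])/D[:,2])[:,None]
def lids(W,z,tol=.004):
    m=(np.abs(W[...,2]-z)<tol)&(W[...,0]>.1)&(W[...,0]<.8)&(np.abs(W[...,1])<.6)
    m=cv2.morphologyEx(m.astype(np.uint8),cv2.MORPH_OPEN,np.ones((3,3)))
    k,l,s,ce=cv2.connectedComponentsWithStats(m)
    for i in range(1,k):
        if s[i,4]<80: continue
        P=W[l==i][:,:2].astype(np.float32); (x,y),r=cv2.minEnclosingCircle(P)
        print(f"  z{z} px{ce[i].round()} n{s[i,4]} c {x:.4f} {y:.4f} r {r:.4f} mean {P.mean(0).round(4)} z {np.median(W[l==i][:,2]):.4f}")
def dark(p,c,z,seed,thr):
    g=cv2.cvtColor(p,cv2.COLOR_RGB2GRAY); m=(g<thr).astype(np.uint8)
    k,l,s,ce=cv2.connectedComponentsWithStats(m); i=l[seed[1],seed[0]]
    cs,_=cv2.findContours((l==i).astype(np.uint8),cv2.RETR_EXTERNAL,cv2.CHAIN_APPROX_NONE)
    Q=max(cs,key=len); P=ray_plane(Q,c,z)[:,:2].astype(np.float32)
    return s[i,4],cv2.minEnclosingCircle(P),cv2.fitEllipse(P),cv2.minAreaRect(P)
E
python3 - <<'E'
from meas import *
for n,seeds in(("scene",dict(pad=(269,198),tall=(360,241),short=(401,282),plate=(215,183))),("side",dict(pad=(312,202),tall=(316,301),short=(284,369),plate=(300,190)))):
    c=np.load(n+".npz"); p,d=c["p"],c["d"]; W=cloud(d,c); print(n)
    lids(W,.110); lids(W,.113); lids(W,.07,.003); lids(W,.074,.003)
    lids(W,.105,.003); lids(W,.095,.004); lids(W,.082,.002)
    g=cv2.cvtColor(p,cv2.COLOR_RGB2GRAY)
    for k,s in seeds.items():
        print(k,"gray",g[s[1],s[0]],W[s[1],s[0]].round(4))
    for k in("pad","tall","short"):
        s=seeds[k]
        for t in (g[s[1],s[0]]+8,g[s[1],s[0]]+18,g[s[1],s[0]]+30):
            a,mc,e,r=dark(p,c,.01 if k=="pad" else .003,s,int(t)); print(" ",k,t,a,np.round(mc[0],4),round(mc[1],4),"ell",np.round(e[0],4),np.round(e[1],4))
    a=W[...,2]; m=(np.abs(a-.006)<.003)&(g<70)&(W[...,0]>.1)&(W[...,0]<.8)&(W[...,1]>-.6)
    k,l,s,ce=cv2.connectedComponentsWithStats(m.astype(np.uint8)); i=1+np.argmax(s[1:,4])
    print("plate",cv2.minAreaRect(W[l==i][:,:2].astype(np.float32)),s[i],)
    x=dict(scene=(190,110,110,110),side=(270,105,110,110))[n]
    cr=p[x[1]:x[1]+x[3],x[0]:x[0]+x[2]]
    cv2.imwrite(f"pics/cr_{n}.png",cv2.resize(cr,None,fx=5,fy=5,interpolation=cv2.INTER_CUBIC)[...,::-1])
a=cv2.imread("pics/cr_scene.png");b=cv2.imread("pics/cr_side.png");cv2.imwrite("pics/both.png",cv2.resize(np.hstack([a,b]),(800,400)))
E
```

```text
scene
  z0.11 px[333. 187.] n247 c 0.4501 0.0169 r 0.0328 mean [0.4515 0.0205] z 0.1111
  z0.113 px[333. 186.] n179 c 0.4512 0.0179 r 0.0306 mean [0.4511 0.0196] z 0.1118
  z0.113 px[343. 229.] n338 c 0.5445 0.1418 r 0.0320 mean [0.5455 0.144 ] z 0.1139
  z0.113 px[323. 244.] n326 c 0.6190 0.1433 r 0.0313 mean [0.6202 0.1447] z 0.1138
  z0.074 px[376. 280.] n85 c 0.5708 0.2924 r 0.0256 mean [0.5754 0.2891] z 0.0736
  z0.074 px[388. 283.] n201 c 0.5612 0.3083 r 0.0295 mean [0.559  0.3138] z 0.0740
  z0.074 px[367. 298.] n242 c 0.6329 0.3040 r 0.0305 mean [0.6318 0.3074] z 0.0739
  z0.095 px[232. 135.] n125 c 0.5087 -0.3537 r 0.0582 mean [ 0.5138 -0.3534] z 0.0953
pad gray 45 [ 0.5537 -0.1345  0.0122]
tall gray 74 [4.630e-01 1.498e-01 4.000e-04]
short gray 76 [0.4859 0.3127 0.0022]
plate gray 77 [ 0.6415 -0.2849  0.0199]
  pad 53 347 [ 0.5554 -0.136 ] 0.0374 ell [ 0.5555 -0.1361] [0.0699 0.0716]
  pad 63 369 [ 0.5546 -0.1357] 0.0391 ell [ 0.5551 -0.1362] [0.0726 0.0735]
  pad 75 3006 [ 0.5821 -0.2591] 0.1867 ell [ 0.5729 -0.237 ] [0.1742 0.3613]
  tall 82 166 [0.4672 0.1435] 0.0253 ell
[... 1637 characters left out ...]
0.0387 ell [ 0.5539 -0.1313] [0.0736 0.0747]
  pad 66 4331 [ 0.5391 -0.2671] 0.2111 ell [ 0.5594 -0.2664] [0.187  0.4212]
  tall 69 388 [0.4677 0.1468] 0.026 ell [0.4672 0.1467] [0.0485 0.0494]
  tall 79 407 [0.4675 0.1466] 0.0264 ell [0.4675 0.1466] [0.0501 0.0503]
  tall 91 417 [0.4678 0.1465] 0.0265 ell [0.4677 0.1465] [0.0506 0.051 ]
  short 71 539 [0.4848 0.3088] 0.0263 ell [0.4852 0.3086] [0.0495 0.0499]
  short 81 553 [0.4848 0.3088] 0.0263 ell [0.4851 0.3087] [0.05   0.0508]
  short 93 572 [0.4853 0.3087] 0.0268 ell [0.4852 0.3087] [0.0511 0.0515]
plate ((0.573625385761261, -0.23995526134967804), (0.1504765748977661, 0.3117358684539795), 10.286107063293457) [ 281  141   64   77 2756]
```

View pics/both.png

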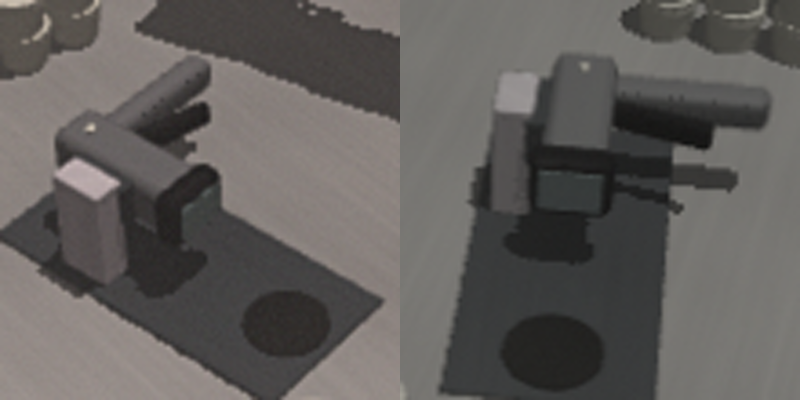

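The crops show the scanner's grip pointing to the robot, with the black trigger on its +y side splayed outward, and the pad on the plate's near corner. I'm moving over the tall tub for a wrist look.

Call:
arm_command([
  {"dx": 0, "dy": 0, "dz": -4, "grip": 8.5},
  {"dx": 18, "dy": -17, "dz": -8, "wz": 0.22, "grip": 8.5},
  {"dx": 36, "dy": -34, "dz": -10, "wz": 0.434, "grip": 8.5},
  {"dx": 36, "dy": -34, "dz": -10, "wz": 0.434, "grip": 8.5},
  {"dx": 36, "dy": -34, "dz": -10, "wz": 0.434, "grip": 8.5},
  {"dx": 36, "dy": -34, "dz": -10, "wz": 0.434, "grip": 8.5},
  {"dx": 36, "dy": -34, "dz": -10, "wz": 0.434, "grip": 8.5},
  {"dx": 36, "dy": -34, "dz": -10, "wz": 0.434, "grip": 8.5},
  {"dx": 36, "dy": -34, "dz": -10, "wz": 0.434, "grip": 8.5},
  {"dx": 36, "dy": -34, "dz": -10, "wz": 0.434, "grip": 8.5},
])

```text
validation failed for argument at $.in...
```

```bash
python3 - <<'E'
from meas import *
o=monitor.get_obs(); print({k:np.round(o[k],4) for k in("clock","joint_pos","eef_pos","tool_rot","joint_vel")})
p,d,c=snap("wrist"); np.savez("w1.npz",p=p,d=d,**{k:np.array(v) for k,v in c.items()})
print(c); W=cloud(d,c)
lids(W,.110,.006); lids(W,.07,.005); lids(W,.09,.01)
cv2.imwrite("pics/w1.png",p[...,::-1])
E
```

```text
{'clock': np.float64(0.1), 'joint_pos': array([-1.137 ,  0.2413,  0.0038,  1.3352, -0.    ,  1.5708]), 'eef_pos': array([ 0.2099, -0.4531,  0.1992]), 'tool_rot': array([ 9.766e-01,  2.152e-01, -2.000e-04, -9.000e-04]), 'joint_vel': array([ 0.    , -0.001 ,  0.004 ,  0.0006,  0.0002, -0.0024])}
{'fovy': 67.4085228407974, 'cx': 278.1265144414918, 'cy': 208.27080895191082, 'dist_coeffs': array([0.02413534, 0.        , 0.        , 0.        , 0.        ]), 'view': array([[ 0.4208051 , -0.90715037, -0.00112635, -0.49910821],
       [ 0.87267158,  0.40514966, -0.27257671,  0.03478337],
       [ 0.2477244 ,  0.11371873,  0.9621334 , -0.37765296],
       [ 0.        ,  0.        ,  0.        ,  1.        ]])}
  z0.07 px[505.  15.] n196 c 0.4296 -0.5634 r 0.0154 mean [ 0.4269 -0.5604] z 0.0714
```

View pics/w1.png

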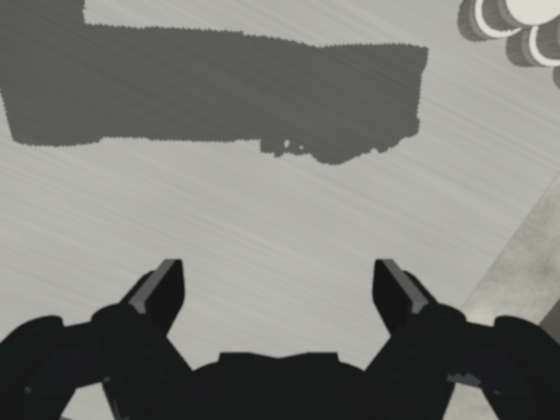

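The move was refused, and the picture shows only bare table and the open fingers. I'll retry with every key given in each row.

Call:
arm_command([
  {"dx": 0, "dy": 0, "dz": -4, "wx": 0, "wy": 0, "wz": 0, "grip": 8.5},
  {"dx": 18, "dy": -17, "dz": -8, "wx": 0, "wy": 0, "wz": 0.22, "grip": 8.5},
  {"dx": 36, "dy": -34, "dz": -10, "wx": 0, "wy": 0, "wz": 0.434, "grip": 8.5},
  {"dx": 36, "dy": -34, "dz": -10, "wx": 0, "wy": 0, "wz": 0.434, "grip": 8.5},
  {"dx": 36, "dy": -34, "dz": -10, "wx": 0, "wy": 0, "wz": 0.434, "grip": 8.5},
  {"dx": 36, "dy": -34, "dz": -10, "wx": 0, "wy": 0, "wz": 0.434, "grip": 8.5},
  {"dx": 36, "dy": -34, "dz": -10, "wx": 0, "wy": 0, "wz": 0.434, "grip": 8.5},
  {"dx": 36, "dy": -34, "dz": -10, "wx": 0, "wy": 0, "wz": 0.434, "grip": 8.5},
  {"dx": 36, "dy": -34, "dz": -10, "wx": 0, "wy": 0, "wz": 0.434, "grip": 8.5},
  {"dx": 36, "dy": -34, "dz": -10, "wx": 0, "wy": 0, "wz": 0.434, "grip": 8.5},
])

```text
clock: 1.15
eef_pos: [0.3721, -0.047, 0.2934]
tool_rot: [1.0, -0.0, 0.0, 0.0]
ft_force: [0.6, -0.2, -0.5]
grip_width: 0.085
grasp_force: 0.0
```

```bash
python3 - <<'E'
from meas import *
p,d,c=snap("wrist")
p,d,c=snap("wrist"); np.savez("w1.npz",p=p,d=d,**{k:np.array(v) for k,v in c.items()})
o=monitor.get_obs(); print({k:np.round(o[k],4) for k in("clock","joint_pos","eef_pos","tool_rot","joint_vel")})
W=cloud(d,c); print(np.linalg.inv(c["view"])[:3,3])
lids(W,.110,.006); lids(W,.07,.005); lids(W,.09,.01)
for z in(0,.003,.006,.01):
    pass
cv2.imwrite("pics/w2.png",p[...,::-1])
E
```

```text
{'clock': np.float64(1.25), 'joint_pos': array([-1.1780e-01, -3.2000e-02, -6.2800e-02,  1.5386e+00,  1.9000e-03,
        3.0124e+00]), 'eef_pos': array([ 0.3737, -0.0436,  0.2935]), 'tool_rot': array([ 1.0e+00,  5.7e-03,  8.0e-04, -9.0e-04]), 'joint_vel': array([-0.1193, -0.0066, -0.0303,  0.0064, -0.0629, -0.0771])}
[ 0.44397093 -0.0395704   0.46732176]
  z0.11 px[99. 21.] n2626 c 0.5426 0.1430 r 0.0315 mean [0.5358 0.141 ] z 0.1123
  z0.11 px[227. 113.] n2683 c 0.4505 0.0184 r 0.0315 mean [0.4511 0.0181] z 0.1094
  z0.07 px[450.  10.] n92 c 0.5605 -0.2244 r 0.0110 mean [ 0.5612 -0.2246] z 0.0701
  z0.07 px[138.  41.] n109 c 0.5294 0.1246 r 0.0152 mean [0.5277 0.122 ] z 0.0700
  z0.07 px[550.  66.] n87 c 0.5040 -0.3453 r 0.0124 mean [ 0.5042 -0.3452] z 0.0719
  z0.09 px[464.  14.] n388 c 0.5555 -0.2357 r 0.0162 mean [ 0.5512 -0.2299] z 0.0912
  z0.09 px[537.  32.] n1695 c 0.5268 -0.2926 r 0.0491 mean [ 0.5336 -0.3096] z 0.0895
  z0.09 px[129.  31.] n399 c 0.5370 0.1330 r 0.0255 mean [0.5324 0.1219] z 0.0896
  z0.09 px[557.  86.] n307 c 0.4896 -0.3482 r 0.0382 mean [ 0.4819 -0.3486] z 0.0833
```

View pics/w2.png

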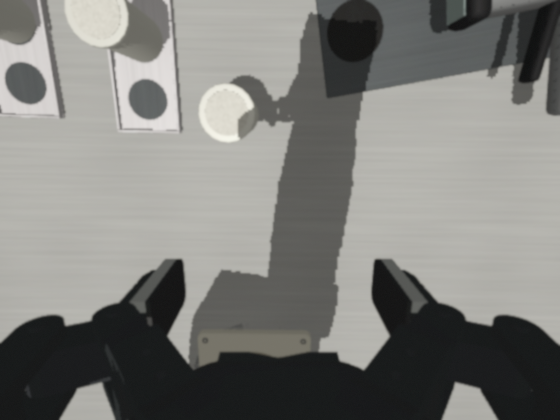

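The wrist view shows the tall tub's lid at (227,113), the tall tray's free place at (148,98), the pad at (355,30), and the trigger (540,45) and grip (555,60) at the right edge. I'll measure the pad and place in it, then turn by a half turn because joint 6 is near its limit.

```bash
python3 - <<'E'
from meas import *
c=np.load("w1.npz"); p,d=c["p"],c["d"]; W=cloud(d,c)
g=cv2.cvtColor(p,cv2.COLOR_RGB2GRAY)
for k,s,z in(("pad",(340,25),.01),("pad",(370,40),.01),("tall",(148,98),.003),("short",(25,83),.003)):
    v=int(g[s[1],s[0]])
    for t in(v+5,v+10,v+20,v+30):
        a,mc,e,r=dark(p,c,z,s,t); print(k,v,t,a,np.round(mc[0],4),round(mc[1],4),"ell",np.round(e[0],4),np.round(e[1],4))
# lid by brightness contour
m=(np.abs(W[...,2]-.11)<.006)&(np.hypot(W[...,0]-.45,W[...,1]-.02)<.06)
cs,_=cv2.findContours(m.astype(np.uint8),cv2.RETR_EXTERNAL,cv2.CHAIN_APPROX_NONE)
P=ray_plane(max(cs,key=len),c,.11)[:,:2].astype(np.float32); print(cv2.fitEllipse(P),cv2.minEnclosingCircle(P))
E
```

```text
pad 22 27 1621 [ 0.5499 -0.1312] 0.0331 ell [ 0.5463 -0.1321] [0.0483 0.0658]
pad 22 32 1720 [ 0.5496 -0.1311] 0.0338 ell [ 0.5464 -0.1322] [0.05  0.067]
pad 22 42 1953 [ 0.5516 -0.1324] 0.0351 ell [ 0.547  -0.1328] [0.0542 0.0698]
pad 22 52 4390 [ 0.5331 -0.124 ] 0.0598 ell [ 0.537  -0.1283] [0.0769 0.1171]
pad 21 26 1593 [ 0.5511 -0.1317] 0.0329 ell [ 0.5463 -0.132 ] [0.0478 0.0653]
pad 21 31 1704 [ 0.5511 -0.1317] 0.0336 ell [ 0.5465 -0.1322] [0.0497 0.0669]
pad 21 41 1904 [ 0.5507 -0.1321] 0.0346 ell [ 0.5466 -0.1326] [0.0528 0.0698]
pad 21 51 4357 [ 0.5337 -0.1239] 0.0592 ell [ 0.5371 -0.1283] [0.0766 0.1165]
tall 99 104 992 [0.4695 0.1449] 0.0243 ell [0.4696 0.1449] [0.0462 0.047 ]
tall 99 109 1040 [0.4695 0.1444] 0.0247 ell [0.4695 0.1445] [0.0474 0.048 ]
tall 99 119 1081 [0.4696 0.1445] 0.0251 ell [0.4695 0.1445] [0.0485 0.0489]
tall 99 129 1120 [0.4695 0.1445] 0.0255 ell [0.4695 0.1446] [0.0494 0.0497]
short 91 96 1100 [0.4868 0.3068] 0.0247 ell [0.487  0.3069] [0.0463 0.0483]
short 91 101 1143 [0.487  0.3069] 0.0249 ell [0.4869 0.3069] [0.0475 0.0489]
short 91 111 1191 [0.4871 0.3067] 0.0256 ell [0.487  0.3069] [0.0485 0.05  ]
short 91 121 1223 [0.4871 0.3067] 0.0258 ell [0.487  0.3067] [0.0494 0.0505]
((0.45044344663619995, 0.017978288233280182), (0.06076173111796379, 0.06128692999482155), 169.09149169921875) ((0.4503181576728821, 0.017911111935973167), 0.031260743737220764)
```

Call:
arm_command([
  {"dx": 2, "dy": -4, "dz": 0, "wx": 0, "wy": 0, "wz": -0.15, "grip": 8.5},
  {"dx": 2, "dy": -5, "dz": 0, "wx": 0, "wy": 0, "wz": -0.3, "grip": 8.5},
  {"dx": 3, "dy": -6, "dz": 0, "wx": 0, "wy": 0, "wz": -0.45, "grip": 8.5},
  {"dx": 4, "dy": -6, "dz": 0, "wx": 0, "wy": 0, "wz": -0.6, "grip": 8.5},
  {"dx": 5, "dy": -6, "dz": 0, "wx": 0, "wy": 0, "wz": -0.75, "grip": 8.5},
  {"dx": 6, "dy": -6, "dz": 0, "wx": 0, "wy": 0, "wz": -0.9, "grip": 8.5},
  {"dx": 7, "dy": -6, "dz": 0, "wx": 0, "wy": 0, "wz": -1.05, "grip": 8.5},
  {"dx": 7, "dy": -6, "dz": 0, "wx": 0, "wy": 0, "wz": -1.2, "grip": 8.5},
  {"dx": 7, "dy": -6, "dz": 0, "wx": 0, "wy": 0, "wz": -1.35, "grip": 8.5},
  {"dx": 7, "dy": -6, "dz": 0, "wx": 0, "wy": 0, "wz": -1.5, "grip": 8.5},
])

```text
clock: 2.25
eef_pos: [0.4417, 0.0099, 0.2926]
tool_rot: [0.73, 0.683, -0.001, -0.0]
ft_force: [0.2, -0.1, -0.5]
grip_width: 0.0846
grasp_force: 0.0
```

Call:
arm_command([
  {"dx": 0.85, "dy": 0.8, "dz": 1, "wx": 0, "wy": 0, "wz": -0.15, "grip": 8.5},
  {"dx": 0.85, "dy": 0.8, "dz": 2, "wx": 0, "wy": 0, "wz": -0.3, "grip": 8.5},
  {"dx": 0.85, "dy": 0.8, "dz": 4, "wx": 0, "wy": 0, "wz": -0.45, "grip": 8.5},
  {"dx": 0.85, "dy": 0.8, "dz": 6, "wx": 0, "wy": 0, "wz": -0.6, "grip": 8.5},
  {"dx": 0.85, "dy": 0.8, "dz": 8, "wx": 0, "wy": 0, "wz": -0.75, "grip": 8.5},
  {"dx": 0.85, "dy": 0.8, "dz": 9, "wx": 0, "wy": 0, "wz": -0.9, "grip": 8.5},
  {"dx": 0.85, "dy": 0.8, "dz": 10, "wx": 0, "wy": 0, "wz": -1.05, "grip": 8.5},
  {"dx": 0.85, "dy": 0.8, "dz": 11, "wx": 0, "wy": 0, "wz": -1.2, "grip": 8.5},
  {"dx": 0.85, "dy": 0.8, "dz": 12, "wx": 0, "wy": 0, "wz": -1.35, "grip": 8.5},
  {"dx": 0.85, "dy": 0.8, "dz": 12, "wx": 0, "wy": 0, "wz": -1.5, "grip": 8.5},
])

```text
clock: 3.25
eef_pos: [0.449, 0.0177, 0.1713]
tool_rot: [0.068, 0.998, -0.0, -0.002]
ft_force: [0.3, 0.3, 0.6]
grip_width: 0.085
grasp_force: 0.0
```

Call:
arm_command([
  {"dx": 0, "dy": 0, "dz": 0, "wx": 0, "wy": 0, "wz": -0.14, "grip": 8.5},
  {"dx": 0, "dy": 0, "dz": 0, "wx": 0, "wy": 0, "wz": -0.14, "grip": 8.5},
  {"dx": 0, "dy": 0, "dz": 0, "wx": 0, "wy": 0, "wz": -0.14, "grip": 8.5},
])

```text
clock: 3.55
eef_pos: [0.4503, 0.0182, 0.1729]
tool_rot: [0.003, 1.0, -0.0, -0.0]
ft_force: [-0.3, 0.7, 1.0]
grip_width: 0.0851
grasp_force: 0.0
```

```bash
python3 - <<'E'
from meas import *
from scipy.spatial.transform import Rotation as R
o=monitor.get_obs(); print({k:np.round(o[k],4) for k in("clock","joint_pos","eef_pos","tool_rot","joint_vel","ft_force")}); print(R.from_quat(o["tool_rot"]).as_matrix().round(3))
p,d,c=snap("wrist"); W=cloud(d,c); lids(W,.110,.006)
E
```

```text
{'clock': np.float64(3.55), 'joint_pos': array([ 4.0500e-02,  1.5860e-01, -1.6990e-01,  1.2428e+00, -2.0000e-04,
        4.6200e-02]), 'eef_pos': array([0.4503, 0.0182, 0.1729]), 'tool_rot': array([ 2.8e-03,  1.0e+00, -1.0e-04, -3.0e-04]), 'joint_vel': array([ 0.0065, -0.0031,  0.0037, -0.0013, -0.0017, -0.0031]), 'ft_force': array([-0.2978,  0.7011,  0.9903])}
[[-1.     0.006 -0.001]
 [ 0.006  1.    -0.   ]
 [ 0.001 -0.    -1.   ]]
  z0.11 px[279. 208.] n4611 c 0.4506 0.0190 r 0.0309 mean [0.4492 0.0191] z 0.1095
  z0.11 px[443. 293.] n606 c 0.5264 0.1549 r 0.0226 mean [0.5223 0.1546] z 0.1119
```

Call:
arm_command([
  {"dx": 0, "dy": 0, "dz": 2, "wx": 0, "wy": 0, "wz": 0, "grip": 8.5},
  {"dx": 0, "dy": 0, "dz": 4.5, "wx": 0, "wy": 0, "wz": 0, "grip": 8.5},
  {"dx": 0, "dy": 0, "dz": 7, "wx": 0, "wy": 0, "wz": 0, "grip": 8.5},
  {"dx": 0, "dy": 0, "dz": 9.5, "wx": 0, "wy": 0, "wz": 0, "grip": 8.5},
  {"dx": 0, "dy": 0, "dz": 11, "wx": 0, "wy": 0, "wz": 0, "grip": 8.5},
  {"dx": 0, "dy": 0, "dz": 11.2, "wx": 0, "wy": 0, "wz": 0, "grip": 8.5},
  {"dx": 0, "dy": 0, "dz": 11.2, "wx": 0, "wy": 0, "wz": 0, "grip": 8.5},
  {"dx": 0, "dy": 0, "dz": 11.2, "wx": 0, "wy": 0, "wz": 0, "grip": 6},
  {"dx": 0, "dy": 0, "dz": 11.2, "wx": 0, "wy": 0, "wz": 0, "grip": 5},
  {"dx": 0, "dy": 0, "dz": 11.2, "wx": 0, "wy": 0, "wz": 0, "grip": 5},
])

```text
clock: 4.6
eef_pos: [0.4522, 0.0189, 0.063]
tool_rot: [0.001, 1.0, 0.0, 0.002]
ft_force: [-0.9, -0.2, 4.7]
grip_width: 0.0591
grasp_force: 63.5
```

Call:
arm_command([
  {"dx": 0, "dy": 0, "dz": 0, "wx": 0, "wy": 0, "wz": 0, "grip": 5},
  {"dx": 0, "dy": 0, "dz": 0, "wx": 0, "wy": 0, "wz": 0, "grip": 5},
])

```text
clock: 4.8
eef_pos: [0.4521, 0.0189, 0.063]
tool_rot: [0.001, 1.0, -0.0, 0.002]
ft_force: [-0.7, -0.7, 5.6]
grip_width: 0.0593
grasp_force: 63.5
```

Call:
arm_command([
  {"dx": 0, "dy": 0, "dz": -0.5, "wx": 0, "wy": 0, "wz": 0, "grip": 5},
  {"dx": 0, "dy": 0, "dz": -1.5, "wx": 0, "wy": 0, "wz": 0, "grip": 5},
  {"dx": 0, "dy": 0, "dz": -3, "wx": 0, "wy": 0, "wz": 0, "grip": 5},
  {"dx": 0, "dy": 0, "dz": -4.5, "wx": 0, "wy": 0, "wz": 0, "grip": 5},
  {"dx": 0, "dy": 0, "dz": -5.5, "wx": 0, "wy": 0, "wz": 0, "grip": 5},
  {"dx": -0.5, "dy": -0.8, "dz": -6, "wx": 0, "wy": 0, "wz": 0, "grip": 5},
  {"dx": -1.4, "dy": -2, "dz": -6, "wx": 0, "wy": 0, "wz": 0, "grip": 5},
  {"dx": -2.7, "dy": -4, "dz": -6, "wx": 0, "wy": 0, "wz": 0, "grip": 5},
  {"dx": -4, "dy": -6, "dz": -6, "wx": 0, "wy": 0, "wz": 0, "grip": 5},
  {"dx": -5.4, "dy": -8, "dz": -6, "wx": 0, "wy": 0, "wz": 0, "grip": 5},
])

```text
clock: 5.8
eef_pos: [0.5049, -0.063, 0.1202]
tool_rot: [0.001, 1.0, -0.0, -0.001]
ft_force: [1.4, 0.1, -1.9]
grip_width: 0.0591
grasp_force: 64.9
```

Call:
arm_command([
  {"dx": -1.3, "dy": -2, "dz": 0, "wx": 0, "wy": 0, "wz": 0, "grip": 5},
  {"dx": -2.6, "dy": -4, "dz": 0, "wx": 0, "wy": 0, "wz": 0, "grip": 5},
  {"dx": -3.9, "dy": -5.8, "dz": 0, "wx": 0, "wy": 0, "wz": 0, "grip": 5},
  {"dx": -4.7, "dy": -6.9, "dz": 0, "wx": 0, "wy": 0, "wz": 0, "grip": 5},
  {"dx": -5, "dy": -7.2, "dz": 0, "wx": 0, "wy": 0, "wz": 0, "grip": 5},
  {"dx": -5, "dy": -7.2, "dz": 0, "wx": 0, "wy": 0, "wz": 0, "grip": 5},
  {"dx": -5, "dy": -7.2, "dz": 0, "wx": 0, "wy": 0, "wz": 0, "grip": 5},
])

```text
clock: 6.5
eef_pos: [0.5536, -0.1327, 0.1207]
tool_rot: [0.001, 1.0, 0.0, -0.001]
ft_force: [0.4, -0.6, -1.5]
grip_width: 0.0595
grasp_force: 64.9
```

```bash
python3 - <<'E'
from meas import *
from scipy.spatial.transform import Rotation as R
o=monitor.get_obs(); print({k:np.round(o[k],4) for k in("clock","joint_pos","eef_pos","tool_rot","ft_force","ft_torque","grip_width")})
p,d,c=snap("wrist"); W=cloud(d,c); np.savez("w3.npz",p=p,d=d,**{k:np.array(v) for k,v in c.items()})
z0=o["eef_pos"][2]-.063+.110; lids(W,z0,.006)
cv2.imwrite("pics/w3.png",p[...,::-1])
E
```

```text
{'clock': np.float64(6.5), 'joint_pos': array([-2.3540e-01,  4.2190e-01,  5.2600e-02,  1.2029e+00,  3.0000e-04,
       -2.3410e-01]), 'eef_pos': array([ 0.5536, -0.1327,  0.1207]), 'tool_rot': array([ 7.e-04,  1.e+00,  3.e-04, -6.e-04]), 'ft_force': array([ 0.3896, -0.6073, -1.5194]), 'ft_torque': array([-0.0668,  0.0114, -0.0362]), 'grip_width': np.float64(0.0595)}
  z0.16771957026604511 px[278. 271.] n14202 c 0.5469 -0.1324 r 0.0368 mean [ 0.5502 -0.1323] z 0.1672
  z0.16771957026604511 px[184. 267.] n99 c 0.5474 -0.1734 r 0.0024 mean [ 0.5473 -0.1733] z 0.1691
  z0.16771957026604511 px[372. 267.] n89 c 0.5476 -0.0911 r 0.0025 mean [ 0.5474 -0.0913] z 0.1686
```

View pics/w3.png

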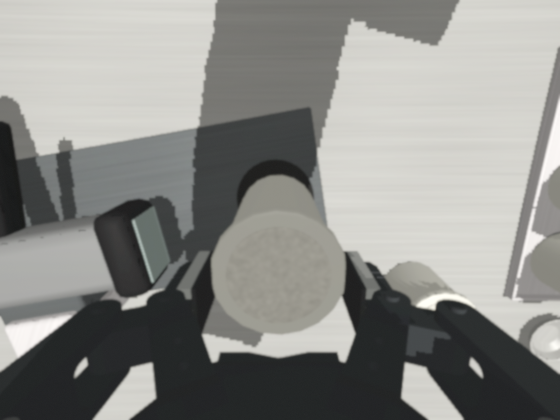

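The tub is held upright over the pad, with its lid at (278,265). The pad's rim shows above it at (275,165), and the plate's corner is at (308,110). I'll measure lid and pad in this one picture.

```bash
python3 - <<'E'
from meas import *
from scipy.optimize import least_squares
c=np.load("w3.npz"); p,d=c["p"],c["d"]; W=cloud(d,c); g=cv2.cvtColor(p,cv2.COLOR_RGB2GRAY)
h=cv2.HoughCircles(cv2.medianBlur(g,5),cv2.HOUGH_GRADIENT,1,50,param1=80,param2=20,minRadius=55,maxRadius=75)[0]
h=[q for q in h if 255<q[0]<300 and 240<q[1]<290]; print(h)
m=(W[...,2]>.15)&(W[...,2]<.19); u,v,r=h[0]
t=np.linspace(0,2*np.pi,60); L=ray_plane(np.c_[u+r*np.cos(t),v+r*np.sin(t)],c,.1677)[:,:2].astype(np.float32)
print("lid",cv2.minEnclosingCircle(L))
# lid edge arc top/left/right via depth step
top=[]
for a in np.radians(np.arange(-180,181,5)):
    for rr in np.arange(50,80,.5):
        x,y=u+rr*np.cos(a),v+rr*np.sin(a)
        z=W[int(round(y)),int(round(x)),2]
        if not(z>.155): top.append((x,y)); break
L=ray_plane(top,c,.1677)[:,:2]; f=least_squares(lambda q:np.hypot(*(L-q[:2]).T)-q[2],[.55,-.13,.031],loss="soft_l1",f_scale=.0005); print("lid fit",f.x,len(top))
# pad arc
cs,_=cv2.findContours((g<30).astype(np.uint8)[150:215,225:325],cv2.RETR_EXTERNAL,cv2.CHAIN_APPROX_NONE)
Q=max(cs,key=len)[:,0]+[225,150]
for thr in(25,30,35):
    E=[]
    for a in np.radians(np.arange(-150,-30,4)):
        for rr in np.arange(60,20,-.5):
            x,y=275+rr*np.cos(a),200+rr*np.sin(a)
            if g[int(round(y)),int(round(x))]<thr: E.append((x,y)); break
    P=ray_plane(E,c,.01)[:,:2]
    f=least_squares(lambda q:np.hypot(*(P-q).T)-.036,[.555,-.133],loss="soft_l1",f_scale=.0005); print("pad",thr,f.x,f.cost,len(E))
# plate edges: depth too close; use gray gradient
def edge(p0,p1,n=40):
    p0,p1=np.array(p0,float),np.array(p1,float); dr=(p1-p0)/np.linalg.norm(p1-p0); nn=np.array([-dr[1],dr[0]]); E=[]
    gf=cv2.GaussianBlur(g,(3,3),0).astype(np.float32)
    for s in np.linspace(.05,.95,n):
        b=p0+s*(p1-p0); k=np.arange(-10,10.1,.5); q=b+k[:,None]*nn
        val=cv2.remap(gf,q[:,0:1].astype(np.float32),q[:,1:2].astype(np.float32),1)[:,0]; i=np.argmax(abs(np.gradient(val))); E.append(q[i])
    P=ray_plane(E,c,.006)[:,:2].astype(np.float32); return cv2.fitLine(P,cv2.DIST_HUBER,0,.001,.001).ravel()
a=edge((80,150),(190,131)); b=edge((310,116),(321,180)); print(a,b, np.degrees(np.arctan2(a[1],a[0])),np.degrees(np.arctan2(b[1],b[0])))
A=np.c_[a[:2],-b[:2]]; s=np.linalg.solve(A,b[2:]-a[2:]); C=a[2:]+s[0]*a[:2]; th=np.radians(10.2)
ex=np.array([np.cos(th),np.sin(th)]); ey=np.array([-ex[1],ex[0]]); print("corner",C,"pad",C+.075*ex-.045*ey)
E
```

```text
[array([277.5, 265.5,  68.8], dtype=float32)]
lid ((0.5491650104522705, -0.13184688985347748), 0.033132147043943405)
lid fit [ 0.55115039 -0.13242103  0.03067019] 57Traceback (most recent call last):
  File "<stdin>", line 19, in <module>
ValueError: max() iterable argument is empty
```

```bash
python3 - <<'E'
from meas import *
from scipy.optimize import least_squares
c=np.load("w3.npz"); p,d=c["p"],c["d"]; g=cv2.cvtColor(p,cv2.COLOR_RGB2GRAY)
print(g[158:185:3,275],g[170,225:325:6],g[140:175:4,260])
def radial(sign):
    E=[]
    gf=cv2.GaussianBlur(g,(3,3),0).astype(np.float32)
    for a in np.radians(np.arange(-170,-10,4)):
        k=np.arange(25,55,.5); x=275+k*np.cos(a); y=200+k*np.sin(a)
        v=cv2.remap(gf,x[:,None].astype(np.float32),y[:,None].astype(np.float32),1)[:,0]; i=np.argmax(np.gradient(v)); E.append((x[i],y[i]))
    return E
E=radial(1); P=ray_plane(E,c,.01)[:,:2]
f=least_squares(lambda q:np.hypot(*(P-q).T)-.036,[.555,-.133],loss="soft_l1",f_scale=.0005); print("pad",f.x,(np.hypot(*(P-f.x).T)*1000-36).round(1))
def edge(p0,p1,n=40):
    p0,p1=np.array(p0,float),np.array(p1,float); dr=(p1-p0)/np.linalg.norm(p1-p0); nn=np.array([-dr[1],dr[0]]); E=[]
    gf=cv2.GaussianBlur(g,(3,3),0).astype(np.float32)
    for s in np.linspace(.05,.95,n):
        b=p0+s*(p1-p0); k=np.arange(-10,10.1,.5); q=b+k[:,None]*nn
        val=cv2.remap(gf,q[:,0:1].astype(np.float32),q[:,1:2].astype(np.float32),1)[:,0]; i=np.argmax(abs(np.gradient(val))); E.append(q[i])
    P=ray_plane(E,c,.006)[:,:2].astype(np.float32); return cv2.fitLine(P,cv2.DIST_HUBER,0,.001,.001).ravel()
a=edge((80,150),(190,131)); b=edge((310,116),(321,180)); print(a,b, np.degrees(np.arctan2(a[1],a[0])),np.degrees(np.arctan2(b[1],b[0])))
A=np.c_[a[:2],-b[:2]]; s=np.linalg.solve(A,b[2:]-a[2:]); C=a[2:]+s[0]*a[:2]; th=np.radians(10.2)
ex=np.array([np.cos(th),np.sin(th)]); ey=np.array([-ex[1],ex[0]]); print("corner",C,"pad",C+.075*ex-.045*ey)
E
```

```text
[ 60  34  33  33  32  41 132 143 143] [ 65  65  65  66  41  32  31  32  32  33  33  33  33  58  64 127 210] [66 65 65 65 65 63 34 33 33]
pad [ 0.55569832 -0.13478186] [ 0.2  0.1  0.3  0.2  0.  -0.1 -0.2  0.1  0.  -0.1  0.3  0.2  0.1  0.1
  0.   0.4 -0.5 -0.1  0.3 -0.2 -0.2 -0.2  0.2 -0.3  0.2  0.2 -0.3 -0.3
 -0.3 -0.2 -0.7 -0.6 12.3 12.4 11.7 -0.8 -1.2  8.   8.2  7.4]
[ 0.17228752 -0.9850467   0.50073385 -0.25305086] [ 0.98849094  0.1512802   0.508366   -0.09807643] -80.07915 8.701122
corner [ 0.47453398 -0.10325414] pad [ 0.55631746 -0.13426159]
```

Call:
arm_command([
  {"dx": -0.45, "dy": -0.2, "dz": 0, "wx": 0, "wy": 0, "wz": 0, "grip": 5},
  {"dx": -0.45, "dy": -0.2, "dz": 1, "wx": 0, "wy": 0, "wz": 0, "grip": 5},
  {"dx": -0.45, "dy": -0.2, "dz": 2.5, "wx": 0, "wy": 0, "wz": 0, "grip": 5},
  {"dx": -0.45, "dy": -0.2, "dz": 3.7, "wx": 0, "wy": 0, "wz": 0, "grip": 5},
  {"dx": -0.45, "dy": -0.2, "dz": 4.3, "wx": 0, "wy": 0, "wz": 0, "grip": 5},
  {"dx": -0.45, "dy": -0.2, "dz": 4.6, "wx": 0, "wy": 0, "wz": 0, "grip": 5},
  {"dx": -0.45, "dy": -0.2, "dz": 4.7, "wx": 0, "wy": 0, "wz": 0, "grip": 5},
  {"dx": -0.45, "dy": -0.2, "dz": 4.7, "wx": 0, "wy": 0, "wz": 0, "grip": 5},
  {"dx": -0.45, "dy": -0.2, "dz": 4.7, "wx": 0, "wy": 0, "wz": 0, "grip": 5},
])

```text
clock: 7.45
eef_pos: [0.5593, -0.1354, 0.0747]
tool_rot: [0.001, 1.0, -0.0, 0.001]
ft_force: [-0.1, -0.4, -2.2]
grip_width: 0.0586
grasp_force: 64.9
```

Call:
arm_command([
  {"dx": 0.1, "dy": 0, "dz": 0.05, "wx": 0, "wy": 0, "wz": 0, "grip": 5},
  {"dx": 0.1, "dy": 0, "dz": 0.1, "wx": 0, "wy": 0, "wz": 0, "grip": 5},
  {"dx": 0.1, "dy": 0, "dz": 0.15, "wx": 0, "wy": 0, "wz": 0, "grip": 5},
  {"dx": 0.1, "dy": 0, "dz": 0.15, "wx": 0, "wy": 0, "wz": 0, "grip": 5},
  {"dx": 0.1, "dy": 0, "dz": 0.15, "wx": 0, "wy": 0, "wz": 0, "grip": 5},
])

```text
clock: 7.95
eef_pos: [0.5581, -0.1354, 0.0731]
tool_rot: [0.001, 1.0, -0.0, 0.0]
ft_force: [-1.0, -0.3, 1.5]
grip_width: 0.0593
grasp_force: 65.2
```

Call:
arm_command([
  {"dx": 0, "dy": 0, "dz": 0, "wx": 0, "wy": 0, "wz": 0, "grip": 6.2},
  {"dx": 0, "dy": 0, "dz": 0, "wx": 0, "wy": 0, "wz": 0, "grip": 7},
  {"dx": 0, "dy": 0, "dz": 0, "wx": 0, "wy": 0, "wz": 0, "grip": 8.5},
  {"dx": 0, "dy": 0, "dz": 0, "wx": 0, "wy": 0, "wz": 0, "grip": 8.5},
  {"dx": 0, "dy": 0, "dz": 0, "wx": 0, "wy": 0, "wz": 0, "grip": 8.5},
  {"dx": 0, "dy": 0, "dz": -1.5, "wx": 0, "wy": 0, "wz": 0, "grip": 8.5},
  {"dx": 0, "dy": 0, "dz": -4, "wx": 0, "wy": 0, "wz": 0, "grip": 8.5},
  {"dx": 0, "dy": 0, "dz": -7, "wx": 0, "wy": 0, "wz": 0, "grip": 8.5},
  {"dx": 0, "dy": 0, "dz": -10, "wx": 0, "wy": 0, "wz": 0, "grip": 8.5},
  {"dx": 0, "dy": 0, "dz": -12, "wx": 0, "wy": 0, "wz": 0, "grip": 8.5},
])

```text
clock: 8.95
eef_pos: [0.5586, -0.1355, 0.1951]
tool_rot: [0.001, 1.0, -0.0, 0.001]
ft_force: [0.3, 0.1, -0.1]
grip_width: 0.0849
grasp_force: 0.0
```

```bash
cat >> meas.py <<'E'
from scipy.optimize import least_squares
def lidfit(W,c,z,guess,r0=.031):
    m=((np.abs(W[...,2]-z)<.008)&(np.hypot(W[...,0]-guess[0],W[...,1]-guess[1])<.045)).astype(np.uint8)
    m=cv2.morphologyEx(m,cv2.MORPH_OPEN,np.ones((5,5)))
    cs,_=cv2.findContours(m,cv2.RETR_EXTERNAL,cv2.CHAIN_APPROX_NONE)
    P=ray_plane(max(cs,key=len),c,z)[:,:2]
    f=least_squares(lambda q:np.hypot(*(P-q[:2]).T)-q[2],[*guess,r0],loss="soft_l1",f_scale=.0005); return f.x
E
python3 - <<'E'
from meas import *
o=monitor.get_obs(); print({k:np.round(o[k],4) for k in("clock","eef_pos","ft_force","joint_pos")})
p,d,c=snap("wrist"); W=cloud(d,c); np.savez("w4.npz",p=p,d=d,**{k:np.array(v) for k,v in c.items()})
print(lidfit(W,c,.12,(.556,-.134)))
cv2.imwrite("pics/w4.png",p[...,::-1])
E
```

```text
{'clock': np.float64(8.95), 'eef_pos': array([ 0.5586, -0.1355,  0.1951]), 'ft_force': array([ 0.2752,  0.0879, -0.1066]), 'joint_pos': array([-0.2379,  0.3901,  0.2011,  1.3789, -0.    , -0.2361])}
[ 0.55627186 -0.13510055  0.03006604]
```

View pics/w4.png

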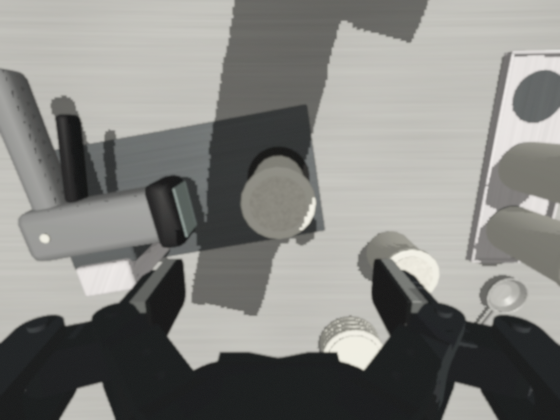

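The tub stands free and centred on the pad, with its lid at (278,200) and the pad's rim even behind it. The grip (25,140) and black trigger (70,155) are both visible at the left.

```bash
python3 - <<'E'
from meas import *
c=np.load("w4.npz"); p,d=c["p"],c["d"]; W=cloud(d,c); g=cv2.cvtColor(p,cv2.COLOR_RGB2GRAY)
th=np.radians(10.0); ex=np.array([np.cos(th),np.sin(th)]); ey=np.array([-ex[1],ex[0]])
O=np.array([.5557,-.1348])-.05*ex-.12*ey; print("origin",O)
S=np.stack([(W[...,:2]-O)@ex,(W[...,:2]-O)@ey,W[...,2]],-1)*1000
z=S[...,2]
for name,box in(("grip",(0,60,50,215)),("trig",(50,108,92,205))):
    x0,y0,x1,y1=box; s=S[y0:y1,x0:x1].reshape(-1,3); gg=g[y0:y1,x0:x1].ravel(); s=s[(s[:,2]>72)&(s[:,2]<100)]
    print(name,len(s),"z pct",np.nanpercentile(s[:,2],[5,50,95]).round(1))
    for a in range(-120,30,10):
        q=s[(s[:,0]>=a)&(s[:,0]<a+10)]
        if len(q)>5: print("  x",a,len(q),"y",np.percentile(q[:,1],[2,50,98]).round(1),"z",np.percentile(q[:,2],[10,50,90]).round(1))
E
```

```text
origin [ 0.52729739 -0.26165934]
grip 4836 z pct [76.2 92.7 95.2]
  x -100 8 y [-85.6 -82.8 -80.9] z [75.  84.6 87.7]
  x -90 292 y [-82.3 -78.7 -76.7] z [74.9 85.5 92.3]
  x -80 376 y [-85.3 -78.5 -76.5] z [76.  88.4 93.5]
  x -70 450 y [-89.5 -78.9 -76.9] z [75.9 90.3 94.5]
  x -60 501 y [-94.3 -80.3 -76.5] z [77.7 91.8 94.7]
  x -50 542 y [-98.7 -81.8 -76.8] z [78.5 92.5 94.7]
  x -40 545 y [-99.9 -82.1 -77.1] z [77.7 92.6 94.8]
  x -30 507 y [-100.   -82.6  -76.8] z [80.8 93.  94.8]
  x -20 443 y [-100.4  -84.4  -76.8] z [85.5 93.2 94.7]
  x -10 376 y [-100.2  -85.5  -77.3] z [88.9 93.3 94.7]
  x 0 311 y [-100.1  -87.3  -78.6] z [91.5 93.7 94.8]
  x 10 255 y [-100.4  -89.2  -81. ] z [92.5 94.1 95.2]
  x 20 229 y [-105.4  -91.7  -82.8] z [93.4 94.7 98.4]
trig 2829 z pct [74.  87.4 91.5]
  x -50 251 y [-54.6 -46.  -43.6] z [76.7 88.  90.5]
  x -40 306 y [-56.3 -47.8 -45.1] z [75.2 88.1 90.7]
  x -30 333 y [-77.6 -50.6 -47.3] z [74.9 87.1 90.4]
  x -20 370 y [-78.  -54.4 -49.8] z [74.6 85.1 90.5]
  x -10 401 y [-78.3 -58.6 -52.3] z [74.9 85.2 90.3]
  x 0 421 y [-78.8 -62.2 -54.9] z [76.7 86.5 90.3]
  x 10 422 y [-80.4 -65.3 -57.5] z [78.3 88.  91.1]
  x 20 325 y [-81.3 -62.3 -46.1] z [79.2 89.2 94.4]
```

Call:
arm_command([
  {"dx": 0.4, "dy": -2, "dz": 0, "wx": 0, "wy": 0, "wz": -0.03, "grip": 8.5},
  {"dx": 1.2, "dy": -6, "dz": 0, "wx": 0, "wy": 0, "wz": -0.08, "grip": 8.5},
  {"dx": 2, "dy": -10, "dz": 0, "wx": 0, "wy": 0, "wz": -0.12, "grip": 8.5},
  {"dx": 3, "dy": -14, "dz": 0, "wx": 0, "wy": 0, "wz": -0.175, "grip": 8.5},
  {"dx": 3.8, "dy": -18, "dz": 0, "wx": 0, "wy": 0, "wz": -0.175, "grip": 8.5},
  {"dx": 4.2, "dy": -20.5, "dz": 0, "wx": 0, "wy": 0, "wz": -0.175, "grip": 8.5},
  {"dx": 4.3, "dy": -21.1, "dz": 0, "wx": 0, "wy": 0, "wz": -0.175, "grip": 8.5},
  {"dx": 4.3, "dy": -21.1, "dz": 0, "wx": 0, "wy": 0, "wz": -0.175, "grip": 8.5},
  {"dx": 4.3, "dy": -21.1, "dz": 0, "wx": 0, "wy": 0, "wz": -0.175, "grip": 8.5},
])

```text
clock: 9.9
eef_pos: [0.5145, -0.3452, 0.1922]
tool_rot: [-0.087, 0.996, 0.0, -0.0]
ft_force: [-0.2, -0.4, 0.5]
grip_width: 0.0851
grasp_force: 0.0
```

```bash
python3 - <<'E'
from meas import *
from scipy.spatial.transform import Rotation as R
o=monitor.get_obs(); print({k:np.round(o[k],4) for k in("clock","eef_pos","ft_force","joint_pos")}); M=R.from_quat(o["tool_rot"]).as_matrix(); print(M.round(3))
p,d,c=snap("wrist"); W=cloud(d,c); np.savez("w5.npz",p=p,d=d,**{k:np.array(v) for k,v in c.items()})
T=(W-o["eef_pos"])@M*1000   # tool-frame mm
m=(W[...,2]>.071)&(W[...,2]<.1)
for a in range(-90,60,10):
    q=T[m&(T[...,0]>=a)&(T[...,0]<a+10)&(np.abs(T[...,1])<45)]; w=q[:,2]
    if len(q)<20: continue
    top=q[q[:,2]<o["eef_pos"][2]*1000-86]
    h,_=np.histogram(q[:,1],np.arange(-45,46,3)); print(a,len(q),"y",np.percentile(q[:,1],[1,99]).round(1),"topy",np.percentile(top[:,1],[1,99]).round(1) if len(top) else "", h)
cv2.imwrite("pics/w5.png",p[...,::-1])
E
```

```text
{'clock': np.float64(9.9), 'eef_pos': array([ 0.5145, -0.3452,  0.1922]), 'ft_force': array([-0.1857, -0.3988,  0.4617]), 'joint_pos': array([-5.9120e-01,  4.8830e-01,  3.4520e-01,  1.4286e+00,  5.0000e-04,
       -7.6510e-01])}
[[-0.985 -0.173 -0.   ]
 [-0.173  0.985  0.001]
 [ 0.     0.001 -1.   ]]
-90 42 y [-34.6 -29.4] topy [-34.6 -29.4] [ 0  0  0 15 24  3  0  0  0  0  0  0  0  0  0  0  0  0  0  0  0  0  0  0
  0  0  0  0  0  0]
-80 46 y [-35.2  14.2] topy [-35.2  14.2] [ 0  0  0 11 22 11  0  0  0  0  0  0  0  0  1  0  0  0  0  0  0  0  0  0
  1  0  0  0  0  0]
-70 58 y [-35.1  30.7] topy [-35.   30.8] [ 0  0  0 21 22  8  0  0  0  0  0  1  0  1  0  1  0  0  0  0  0  0  0  2
  1  0  1  0  0  0]
-60 1142 y [-32.4  44.3] topy [-32.2  44.2] [ 0  0  0  6 42 52 56 40 32 31 34 35 26 32 30 46 53 45 34 42 35 39 53 57
 50 52 56 53 55 56]
-50 407 y [-22.7  19.8] topy [-22.7  19.8] [ 0  0  0  0  0  0  0 20 30 29 31 41 30 30 31 29  0 23 32 27 34 20  0  0
  0  0  0  0  0  0]
-40 426 y [-22.4  22.4] topy [-22.4  22.5] [ 0  0  0  0  0  0  0 19 30 31 29 40 30 32 29 31  0  0 34 41 34 30 16  0
  0 
[... 532 characters left out ...]
42 41
 36 28  4  0  0  0]
10 499 y [-23.1  35.2] topy [-23.1  35. ] [ 0  0  0  0  0  0  0 30 36 35 46 36 45 33 33 34  0  0  0  0  0  0 23 50
 34 36 28  0  0  0]
20 398 y [-23.9  34.4] topy [-23.8  33.3] [ 0  0  0  0  0  0  2 30 42 35 45 34 36 46 33 32  0  0  0  0  0  0  0 16
 20 19  8  0  0  0]
30 356 y [-23.7   1.8] topy [-23.7   1.8] [ 0  0  0  0  0  0  0 34 41 43 37 47 35 48 36 35  0  0  0  0  0  0  0  0
  0  0  0  0  0  0]
40 352 y [-23.4   1.8] topy [-23.4   1.8] [ 0  0  0  0  0  0  0 29 36 47 36 48 36 48 36 36  0  0  0  0  0  0  0  0
  0  0  0  0  0  0]
50 353 y [-23.2   1.8] topy [-23.1   1.8] [ 0  0  0  0  0  0  0 30 37 45 39 47 36 47 36 36  0  0  0  0  0  0  0  0
  0  0  0  0  0  0]
```

View pics/w5.png

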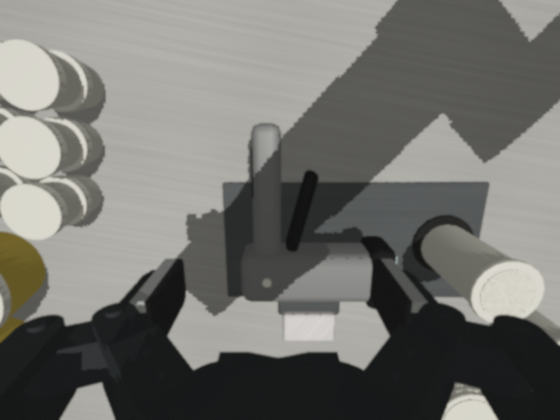

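The grip (265,185) lies straight ahead of the fingers with the splayed trigger (300,210) on its right, and both sit between the open fingers. The tub stands untouched on the pad at (505,290). I'll shift 2 mm and go down.

Call:
arm_command([
  {"dx": 0, "dy": -0.2, "dz": 2, "wx": 0, "wy": 0, "wz": 0, "grip": 8.5},
  {"dx": 0, "dy": -0.2, "dz": 5, "wx": 0, "wy": 0, "wz": 0, "grip": 8.5},
  {"dx": 0, "dy": -0.2, "dz": 8, "wx": 0, "wy": 0, "wz": 0, "grip": 8.5},
  {"dx": 0, "dy": -0.2, "dz": 11, "wx": 0, "wy": 0, "wz": 0, "grip": 8.5},
  {"dx": 0, "dy": -0.2, "dz": 12.8, "wx": 0, "wy": 0, "wz": 0, "grip": 8.5},
  {"dx": 0, "dy": -0.2, "dz": 13.3, "wx": 0, "wy": 0, "wz": 0, "grip": 8.5},
  {"dx": 0, "dy": -0.2, "dz": 13.3, "wx": 0, "wy": 0, "wz": 0, "grip": 8.5},
  {"dx": 0, "dy": -0.2, "dz": 13.3, "wx": 0, "wy": 0, "wz": 0, "grip": 8.5},
])

```text
clock: 10.75
eef_pos: [0.5159, -0.3481, 0.0611]
tool_rot: [-0.087, 0.996, -0.001, 0.001]
ft_force: [0.4, 0.2, -0.6]
grip_width: 0.0848
grasp_force: 0.0
```

Call:
arm_command([
  {"dx": 0, "dy": 0.1, "dz": 0, "wx": 0, "wy": 0, "wz": 0, "grip": 7},
  {"dx": 0, "dy": 0.1, "dz": 0, "wx": 0, "wy": 0, "wz": 0, "grip": 6},
  {"dx": 0, "dy": 0.1, "dz": 0, "wx": 0, "wy": 0, "wz": 0, "grip": 5.2},
  {"dx": 0, "dy": 0.1, "dz": 0, "wx": 0, "wy": 0, "wz": 0, "grip": 4.8},
  {"dx": 0, "dy": 0.1, "dz": 0, "wx": 0, "wy": 0, "wz": 0, "grip": 4.8},
  {"dx": 0, "dy": 0.1, "dz": 0, "wx": 0, "wy": 0, "wz": 0, "grip": 4.8},
])

```text
clock: 11.35
eef_pos: [0.5146, -0.3473, 0.0596]
tool_rot: [-0.086, 0.996, -0.0, 0.0]
ft_force: [0.2, -0.7, -0.5]
grip_width: 0.0475
grasp_force: 0.0
```

```bash
python3 - <<'E'
from meas import *
o=monitor.get_obs(); print({k:np.round(o[k],4) for k in("clock","eef_pos","ft_force","grip_width","grasp_force")})
p,d,c=snap("wrist"); np.savez("w6.npz",p=p,d=d,**{k:np.array(v) for k,v in c.items()})
q,d2,c2=snap("side"); 
cv2.imwrite("pics/w6.png",np.hstack([cv2.resize(p,(400,300)),cv2.resize(q[90:200,250:397],(400,300))])[...,::-1])
E
```

```text
{'clock': np.float64(11.35), 'eef_pos': array([ 0.5146, -0.3473,  0.0596]), 'ft_force': array([ 0.1957, -0.6642, -0.534 ]), 'grip_width': np.float64(0.0475), 'grasp_force': np.float64(0.0)}
```

View pics/w6.png

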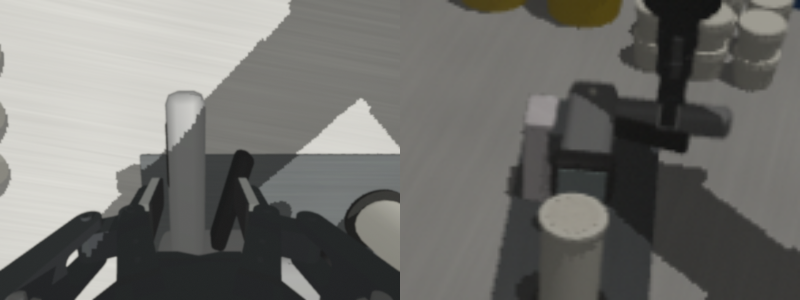

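The fingers straddle the grip (185,170) and the trigger (232,200), which still looks sprung out with the right pad just beside it. I'll close on.

Call:
arm_command([
  {"dx": 0, "dy": 0, "dz": 0, "wx": 0, "wy": 0, "wz": 0, "grip": 4.5},
  {"dx": 0, "dy": 0, "dz": 0, "wx": 0, "wy": 0, "wz": 0, "grip": 4.2},
  {"dx": 0, "dy": 0, "dz": 0, "wx": 0, "wy": 0, "wz": 0, "grip": 4.0},
  {"dx": 0, "dy": 0, "dz": 0, "wx": 0, "wy": 0, "wz": 0, "grip": 4.0},
  {"dx": 0, "dy": 0, "dz": 0, "wx": 0, "wy": 0, "wz": 0, "grip": 4.0},
])

```text
clock: 11.95
eef_pos: [0.515, -0.3488, 0.06]
tool_rot: [-0.086, 0.996, -0.001, 0.0]
ft_force: [0.5, -5.6, -0.4]
grip_width: 0.0398
grasp_force: 2.7
```

```bash
python3 - <<'E'
from meas import *
o=monitor.get_obs(); print({k:np.round(o[k],4) for k in("clock","eef_pos","ft_force","grip_width","grasp_force")})
c=np.load("w6.npz"); V=[("before",c["p"],c["d"],c)]
p,d,cc=snap("wrist"); V.append(("now",p,d,cc))
th=np.radians(10.0); ex=np.array([np.cos(th),np.sin(th)]); ey=np.array([-ex[1],ex[0]]); O=np.array([.5273,-.2617])
for n,p,d,c in V:
    W=cloud(d,c); S=np.stack([(W[...,:2]-O)@ex,(W[...,:2]-O)@ey,W[...,2]],-1)*1000
    print(n)
    for a in range(-60,0,6):
        q=S[(S[...,0]>a)&(S[...,0]<=a+6)&(S[...,2]>72)&(S[...,2]<98)&(S[...,1]>-135)&(S[...,1]<-35)]
        h,_=np.histogram(q[:,1],np.arange(-135,-34,4)); print(a,h)
E
```

```text
{'clock': np.float64(11.95), 'eef_pos': array([ 0.515 , -0.3488,  0.06  ]), 'ft_force': array([ 0.5179, -5.5646, -0.4036]), 'grip_width': np.float64(0.0398), 'grasp_force': np.float64(2.6811)}
before
-60 [  0   0   0   0   0   0   0  16  89 105 114 110 114 100  50   0   0   0
   0   0   0   0   0   0   0]
-54 [  0   0   0   0   0   0   0  12  88  98 107 106 109  96  47   0   0   0
   0   0 108  93  23   0   0]
-48 [  0   0   0   0   0   0   0  17  85  97 108  97 112  95  48   0   0   0
   0  98 129 105  68   0   0]
-42 [  0   0   0   0   0   5  14  19  81  92 105  93 104  94  45   0   0   0
   0 160 112  92  22   0   0]
-36 [  0   0   0   0   0   0   0  36  85  94  89  99  96  96  43   0   0   0
  27 136  17  27   3   0   0]
-30 [  0   0   0   0   0   0   0  30  68  89  93 105  92  92  43   0   0   0
 114  77   0   0   0   0   0]
-24 [  0   0   0   0   0   0   0  20  67  87  96  90  87  84  33   0   0   0
 147  64   0   0   0   0   0]
-18 [  0   0   0   0   0   0   0   6  72  79  88  85  89  86  31   0   0  68
 117  50   0   0   0   0   0]
-12 [  0   0   0   0   0   0   0   3  61  87
[... 466 characters left out ...]
 0  99 126 102  67   0   0]
-42 [  0   0   0   0   0   0  13  24  90  96  94 106  93  89  45   0   0   1
  23 160  98  91  24   0   0]
-36 [  0   0   0   0   0   1   0  29  85  92  93 104  92  94  47   0   0  13
  23  69  79  67   1   0   0]
-30 [ 0  0  0  0  0  0  0 21 72 90 94 97 93 92 35  0  0  8 23  0  0  6  0  0
  0]
-24 [ 0  0  0  0  0  0  0 14 84 84 96 88 85 86 32  0  0 19 58  0  0  0  0  0
  0]
-18 [ 0  0  0  0  0  0  0  8 67 86 84 85 90 86 31  0  0 76 34  0  0  0  0  0
  0]
-12 [  0   0   0   0   0   0   0   3  60  86  84  87  83  84  30   0   0 119
  37   0   0   0   0   0   0]
-6 [  0   0   0   0   0   0   0   0  65  74  86  81  80  80  32   0  12 139
  62   0   0   0   0   0   0]
```

```bash
python3 - <<'E'
from meas import *
from scipy.spatial.transform import Rotation as R
o=monitor.get_obs(); print({k:np.round(o[k],4) for k in("clock","eef_pos","ft_force","grip_width","grasp_force","joint_pos")})
M=R.from_quat(o["tool_rot"]).as_matrix()
p,d,c=snap("wrist"); np.savez("w7.npz",p=p,d=d,**{k:np.array(v) for k,v in c.items()})
W=cloud(d,c); T=(W-o["eef_pos"])@M*1000
print("cam in tool",((np.linalg.inv(c["view"])[:3,3]-o["eef_pos"])@M*1000).round())
for a in range(-80,20,8):
    q=T[(T[...,2]>a)&(T[...,2]<=a+8)&(np.abs(T[...,0])<16)&(np.abs(T[...,1])<80)]
    h,_=np.histogram(q[:,1],np.arange(-60,61,5)); print(a,h)
# front view slice x range of finger points outside trigger
q=T[(T[...,2]>-45)&(np.abs(T[...,1])>18)&(np.abs(T[...,1])<60)&(T[...,2]<0)&(np.abs(T[...,0])<30)]
print(np.percentile(q[:,0],[2,50,98]))
E
```

```text
{'clock': np.float64(12.0), 'eef_pos': array([ 0.515 , -0.3488,  0.06  ]), 'ft_force': array([ 0.3724, -6.0948, -0.4009]), 'grip_width': np.float64(0.0403), 'grasp_force': np.float64(2.6802), 'joint_pos': array([-0.5944,  0.565 ,  0.1205,  1.1239, -0.0017, -0.7667])}
cam in tool [  68.    0. -173.]
-80 [  0   2  21  73 151 112 192 141   0   0   0   0   0   0   0   0 119 200
 117 144  83  26  10   0]
-72 [  0   0   0   0   0   1  39 415 168   0   0   0   0   0   0   0 557  52
   2   0   0   0   0   0]
-64 [  0   0   0   0   0  69  63 134 176   0   0   0   0   0   0   0 272  70
  77   0   0   0   0   0]
-56 [  0   0   0   0   0  70  60 102 149   0   0   0   0   0   0   0 232  67
  81   0   0   0   0   0]
-48 [  0   0   0   0   0  56  54  84 127   0   0   0   0   0   0   0 189  55
  65   0   0   0   0   0]
-40 [  0   0   0   0   0   7  20  40 288 606 615 617 401   0   0   0 132  23
  10   0   0   0   0   0]
-32 [  0   0   0   0   0   0   0  12 294   4   0   1 199 145   0  14  51 195
 259  90   0   0   0   0]
-24 [ 0  0  0  0  0  0  0  0  0  0  0  0  0  0  0 18 78 72  0  0  0  0  0  0]
-16 [ 0  0  0  0  0  0  0  0  0  0  0  0  0  0  0  8 52 27  0  0  0  0  0  0]
-8 [0 0 0 0 0 0 0 0 0 0 0 0 0 0 0 0 0 0 0 0 0 0 0 0]
0 [0 0 0 0 0 0 0 0 0 0 0 0 0 0 0 0 0 0 0 0 0 0 0 0]
8 [0 0 0 0 0 0 0 0 0 0 0 0 0 0 0 0 0 0 0 0 0 0 0 0]
16 [0 0 0 0 0 0 0 0 0 0 0 0 0 0 0 0 0 0 0 0 0 0 0 0]
[-27.73252331   9.11014147  22.99104625]
```

```bash
python3 - <<'E'
from meas import *
p=np.load("w7.npz")["p"]; a,_,_=snap("side"); b,_,_=snap("scene")
w=cv2.resize(p[120:420,130:430],(600,600),interpolation=cv2.INTER_CUBIC)
w=cv2.convertScaleAbs(w,alpha=1.5,beta=20)
s=cv2.convertScaleAbs(cv2.resize(a[95:170,300:350],(200,300),interpolation=cv2.INTER_CUBIC),alpha=1.7,beta=20)
t=cv2.convertScaleAbs(cv2.resize(b[90:180,205:265],(200,300),interpolation=cv2.INTER_CUBIC),alpha=1.7,beta=20)
cv2.imwrite("pics/w8.png",np.hstack([w,np.vstack([s,t])])[...,::-1])
E
```

```text
(no output)
```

View pics/w8.png

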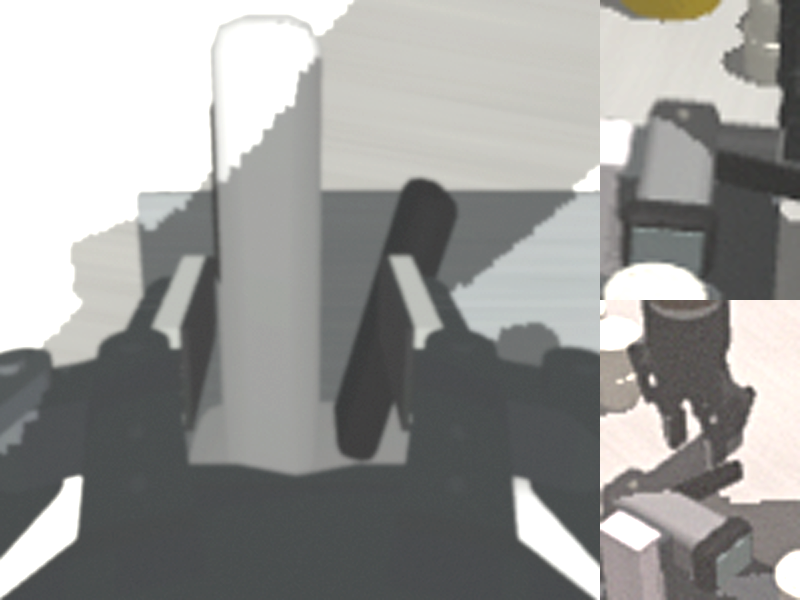

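The pads end at (195,260) and (400,260) and overlap the trigger in the picture instead of pushing it, and the scene tile shows the fingertips barely reaching the grip's top. The tips may sit higher than I assumed, so I'll measure them.

```bash
python3 - <<'E'
from meas import *
for n,U in(("w4",[(180,264),(378,264)]),("w5",[(180,264),(378,264)]),("w7",[(226,252),(331,252),(226,270),(331,270),(222,262),(338,262)])):
    c=np.load(n+".npz"); d=c["d"]; V=np.linalg.inv(c["view"]); W=cloud(d,c)
    cam=V[:3,3]
    # tool frame from camera: x dir = camera up-ish; use camera offset (68,0,-173) in tool
    for u in U:
        win=W[u[1]-2:u[1]+3,u[0]-2:u[0]+3].reshape(-1,3); print(n,u,"world",np.nanmedian(win,0).round(4),"depth",np.round(np.median(d[u[1]-2:u[1]+3,u[0]-2:u[0]+3]),4),"cam z",cam[2].round(3))
c=np.load("w7.npz"); W=cloud(c["d"],c)
for col in(226,228,331,334):
    print(col,[int(z) if z==z else None for z in (W[236:300:4,col,2]*1000)])
E
```

```text
w4 (180, 264) world [ 0.5508 -0.1776  0.2431] depth 0.1367 cam z 0.368
w4 (378, 264) world [ 0.5498 -0.0924  0.2449] depth 0.1348 cam z 0.368
w5 (180, 264) world [ 0.5142 -0.3882  0.2401] depth 0.137 cam z 0.365
w5 (378, 264) world [ 0.4984 -0.3045  0.2423] depth 0.1345 cam z 0.365
w7 (226, 252) world [ 0.5088 -0.3734  0.1006] depth 0.1434 cam z 0.233
w7 (331, 252) world [ 0.5008 -0.3264  0.1004] depth 0.1434 cam z 0.233
w7 (226, 270) world [ 0.5085 -0.3706  0.1184] depth 0.1262 cam z 0.233
w7 (331, 270) world [ 0.5011 -0.3293  0.1186] depth 0.126 cam z 0.233
w7 (222, 262) world [ 0.5089 -0.3735  0.1113] depth 0.133 cam z 0.233
w7 (338, 262) world [ 0.5004 -0.3252  0.1117] depth 0.1324 cam z 0.233
226 [4, 4, 5, 96, 101, 105, 110, 112, 117, 120, 123, 124, 126, 125, 126, 124]
228 [5, 6, 5, 95, 101, 103, 109, 113, 116, 120, 119, 121, 121, 121, 122, 121]
331 [85, 87, 88, 95, 98, 104, 109, 113, 117, 119, 122, 124, 125, 126, 126, 127]
334 [87, 88, 89, 96, 100, 105, 109, 113, 116, 120, 123, 127, 129, 128, 129, 129]
```

```bash
python3 - <<'E'
from meas import *
from scipy.spatial.transform import Rotation as R
o=monitor.get_obs(); M=R.from_quat(o["tool_rot"]).as_matrix()
c=np.load("w7.npz"); T=(cloud(c["d"],c)-o["eef_pos"])@M*1000
for u in((280,362),(280,375),(240,370),(320,370),(200,330),(195,300),(365,300),(360,330),(140,330),(420,330)): print(u,T[u[1],u[0]].round())
E
```

```text
(280, 362) [  10.    1. -108.]
(280, 375) [  10.    1. -112.]
(240, 370) [  10.   -9. -111.]
(320, 370) [  11.   10. -111.]
(200, 330) [  16.  -20. -103.]
(195, 300) [ 11. -27. -81.]
(365, 300) [ 12.  29. -82.]
(360, 330) [  17.   21. -104.]
(140, 330) [  6. -42. -89.]
(420, 330) [  7.  43. -91.]
```

Call:
arm_command([
  {"dx": 0, "dy": 0.05, "dz": 0, "wx": 0, "wy": 0, "wz": 0, "grip": 6},
  {"dx": 0, "dy": 0.05, "dz": 0, "wx": 0, "wy": 0, "wz": 0, "grip": 8},
  {"dx": 0, "dy": 0.05, "dz": 0, "wx": 0, "wy": 0, "wz": 0, "grip": 8.5},
  {"dx": 0, "dy": 0.05, "dz": 0, "wx": 0, "wy": 0, "wz": 0, "grip": 8.5},
  {"dx": 0, "dy": 0.05, "dz": 0, "wx": 0, "wy": 0, "wz": 0, "grip": 8.5},
])

```text
clock: 12.65
eef_pos: [0.5145, -0.3463, 0.0595]
tool_rot: [-0.087, 0.996, 0.0, -0.0]
ft_force: [0.0, -0.1, -1.1]
grip_width: 0.0852
grasp_force: 0.0
```

Call:
arm_command([
  {"dx": 0, "dy": -0.1, "dz": 0.5, "wx": 0, "wy": 0, "wz": 0, "grip": 8.5},
  {"dx": 0, "dy": -0.1, "dz": 1.2, "wx": 0, "wy": 0, "wz": 0, "grip": 8.5},
  {"dx": 0, "dy": -0.1, "dz": 2, "wx": 0, "wy": 0, "wz": 0, "grip": 8.5},
  {"dx": 0, "dy": -0.1, "dz": 2.8, "wx": 0, "wy": 0, "wz": 0, "grip": 8.5},
  {"dx": 0, "dy": -0.1, "dz": 3.2, "wx": 0, "wy": 0, "wz": 0, "grip": 8.5},
  {"dx": 0, "dy": -0.1, "dz": 3.2, "wx": 0, "wy": 0, "wz": 0, "grip": 8.5},
  {"dx": 0, "dy": -0.1, "dz": 3.2, "wx": 0, "wy": 0, "wz": 0, "grip": 8.5},
])

```text
clock: 13.35
eef_pos: [0.5147, -0.3477, 0.0275]
tool_rot: [-0.087, 0.996, 0.0, -0.0]
ft_force: [0.0, 0.2, 0.4]
grip_width: 0.0851
grasp_force: 0.0
```

Call:
arm_command([
  {"dx": 0, "dy": -0.1, "dz": 0, "wx": 0, "wy": 0, "wz": 0, "grip": 7},
  {"dx": 0, "dy": -0.1, "dz": 0, "wx": 0, "wy": 0, "wz": 0, "grip": 6},
  {"dx": 0, "dy": -0.1, "dz": 0, "wx": 0, "wy": 0, "wz": 0, "grip": 5.2},
  {"dx": 0, "dy": -0.1, "dz": 0, "wx": 0, "wy": 0, "wz": 0, "grip": 4.8},
  {"dx": 0, "dy": -0.1, "dz": 0, "wx": 0, "wy": 0, "wz": 0, "grip": 4.8},
])

```text
clock: 13.85
eef_pos: [0.5145, -0.3463, 0.0281]
tool_rot: [-0.087, 0.996, 0.002, -0.0]
ft_force: [-2.2, 6.8, 6.0]
grip_width: 0.0482
grasp_force: 3.4
```

Call:
arm_command([
  {"dx": 0, "dy": 0, "dz": 0, "wx": 0, "wy": 0, "wz": 0, "grip": 4.5},
  {"dx": 0, "dy": 0, "dz": 0, "wx": 0, "wy": 0, "wz": 0, "grip": 4.2},
  {"dx": 0, "dy": 0, "dz": 0, "wx": 0, "wy": 0, "wz": 0, "grip": 3.8},
  {"dx": 0, "dy": 0, "dz": 0, "wx": 0, "wy": 0, "wz": 0, "grip": 3.5},
  {"dx": 0, "dy": 0, "dz": 0, "wx": 0, "wy": 0, "wz": 0, "grip": 3.5},
])

```text
clock: 14.35
eef_pos: [0.5146, -0.3479, 0.0287]
tool_rot: [-0.087, 0.996, 0.001, 0.0]
ft_force: [-2.9, 3.0, 6.4]
grip_width: 0.0415
grasp_force: 62.4
```

```bash
cat > trig.py <<'E'
from meas import *
o=monitor.get_obs(); print({k:np.round(o[k],4) for k in("clock","eef_pos","ft_force","grip_width","grasp_force")})
th=np.radians(10.0); ex=np.array([np.cos(th),np.sin(th)]); ey=np.array([-ex[1],ex[0]]); O=np.array([.5273,-.2617])
p,d,c=snap("wrist"); W=cloud(d,c); S=np.stack([(W[...,:2]-O)@ex,(W[...,:2]-O)@ey,W[...,2]],-1)*1000
for a in range(-60,0,6):
    q=S[(S[...,0]>a)&(S[...,0]<=a+6)&(S[...,2]>76)&(S[...,2]<98)&(S[...,1]>-135)&(S[...,1]<-35)]
    h,_=np.histogram(q[:,1],np.arange(-135,-34,4)); print(a,h)
print("tub",lidfit(W,c,.12,(.556,-.135)) if np.isfinite(W).any() else "")
E
python3 trig.py
```

```text
{'clock': np.float64(14.35), 'eef_pos': array([ 0.5146, -0.3479,  0.0287]), 'ft_force': array([-2.8945,  2.976 ,  6.3517]), 'grip_width': np.float64(0.0415), 'grasp_force': np.float64(62.3787)}
-60 [  0   0   0   0   0   0   0  16 135 168 167 170 171 171  56   0   0   0
   0   0   0   0   0   0   0]
-54 [  0   0   0   0   0   0   0  18 131 154 165 168 169 163  62  92 216 201
  35   0   0   0   0   0   0]
-48 [  0   0   0   0   0   0   0  19 125 151 156 148 162 144  66 107 151 145
  52   0   0   0   0   0   0]
-42 [  0   0   0   0   0   0 178 222 138 140 152 155 151 142  61 101 144 136
 196 252   4   0   0   0   0]
-36 [  0   0   0   0  78 136   1  62 157 133 147 138 148 137  51  94 146 130
 130   7  87 125   0   0   0]
-30 [  0   0   0   0   0   0   0  84 110 137 141 151 139 140  52  88 133 127
 121   0   0   0   0   0   0]
-24 [  0   0   0   0   0   0   0  83 107 123 138 136 134 131  50  84 135 123
 120   0   0   0   0   0   0]
-18 [  0   0   0   0   0   0   0  35 102 130 132 128 126 121  51  74 126 117
  71   0   0   0   0   0   0]
-12 [  0   0   0   0   0   0   0  10  91 114 129 129 124 130  45  78 124 113
  50   0   0   0   0   0   0]
-6 [  0   0   0   0   0   0   0   7  51  30  27  49  75 106  41  68  93  89
  48   0   0   0   0   0   0]Traceback (most recent call last):
  File "trig.py", line 8, in <module>
    print("tub",lidfit(W,c,.12,(.556,-.135)) if np.isfinite(W).any() else "")
                ~~~~~~^^^^^^^^^^^^^^^^^^^^^^
  File "meas.py", line 25, in lidfit
    P=ray_plane(max(cs,key=len),c,z)[:,:2]
                ~~~^^^^^^^^^^^^
ValueError: max() iterable argument is empty
```

The trigger now lies parallel beside the grip along its whole length, at 62 N, so it is home. I'll hold it, then release and check that it springs back.

Call:
arm_command([
  {"dx": 0, "dy": 0, "dz": 0, "wx": 0, "wy": 0, "wz": 0, "grip": 3.5},
  {"dx": 0, "dy": 0, "dz": 0, "wx": 0, "wy": 0, "wz": 0, "grip": 3.5},
  {"dx": 0, "dy": 0, "dz": 0, "wx": 0, "wy": 0, "wz": 0, "grip": 3.5},
  {"dx": 0, "dy": 0, "dz": 0, "wx": 0, "wy": 0, "wz": 0, "grip": 3.5},
  {"dx": 0, "dy": 0, "dz": 0, "wx": 0, "wy": 0, "wz": 0, "grip": 3.5},
  {"dx": 0, "dy": 0, "dz": 0, "wx": 0, "wy": 0, "wz": 0, "grip": 3.5},
  {"dx": 0, "dy": 0, "dz": 0, "wx": 0, "wy": 0, "wz": 0, "grip": 3.5},
  {"dx": 0, "dy": 0, "dz": 0, "wx": 0, "wy": 0, "wz": 0, "grip": 3.5},
])

```text
clock: 15.2
eef_pos: [0.5146, -0.3479, 0.0287]
tool_rot: [-0.087, 0.996, 0.001, 0.0]
ft_force: [-2.4, 2.3, 6.0]
grip_width: 0.0411
grasp_force: 62.4
```

Call:
arm_command([
  {"dx": 0, "dy": 0, "dz": 0, "wx": 0, "wy": 0, "wz": 0, "grip": 5},
  {"dx": 0, "dy": 0, "dz": 0, "wx": 0, "wy": 0, "wz": 0, "grip": 7},
  {"dx": 0, "dy": 0, "dz": 0, "wx": 0, "wy": 0, "wz": 0, "grip": 8.5},
  {"dx": 0, "dy": 0, "dz": 0, "wx": 0, "wy": 0, "wz": 0, "grip": 8.5},
  {"dx": 0, "dy": 0, "dz": 0, "wx": 0, "wy": 0, "wz": 0, "grip": 8.5},
  {"dx": 0, "dy": 0, "dz": -2, "wx": 0, "wy": 0, "wz": 0, "grip": 8.5},
  {"dx": 0, "dy": 0, "dz": -5, "wx": 0, "wy": 0, "wz": 0, "grip": 8.5},
  {"dx": 0, "dy": 0, "dz": -8, "wx": 0, "wy": 0, "wz": 0, "grip": 8.5},
  {"dx": 0, "dy": 0, "dz": -12, "wx": 0, "wy": 0, "wz": 0, "grip": 8.5},
  {"dx": 0, "dy": 0, "dz": -14, "wx": 0, "wy": 0, "wz": 0, "grip": 8.5},
])

```text
clock: 16.2
eef_pos: [0.5161, -0.3503, 0.1721]
tool_rot: [-0.086, 0.996, -0.002, 0.002]
ft_force: [1.0, -0.2, 0.6]
grip_width: 0.0852
grasp_force: 0.0
```

```bash
python3 trig.py
```

```text
{'clock': np.float64(16.2), 'eef_pos': array([ 0.5161, -0.3503,  0.1721]), 'ft_force': array([ 0.9602, -0.1781,  0.6429]), 'grip_width': np.float64(0.0852), 'grasp_force': np.float64(0.0)}
-60 [ 0  0  0  0  0  0  0  7 37 36 37 38 38 38 14  0  0  0  0  0  0  0  0  0
  0]
-54 [ 0  0  0  0  0  0  0  6 36 38 39 37 37 37 14  0  0  0  0  0 20 19  4  0
  0]
-48 [ 0  0  0  0  0  0  0  2 34 35 35 36 37 34 14  0  0  0  0 19 45 38 22  0
  0]
-42 [ 0  0  0  0  0  0  0  7 28 36 35 35 35 34 18  0  0  0  0 37 38 29 15  0
  0]
-36 [ 0  0  0  0  0  0  0  7 29 35 35 35 34 28 20  0  0  0  3 44 34 28  4  0
  0]
-30 [ 0  0  0  0  0  0  0  2 26 36 35 34 35 26 15  0  0  0 25 35 33 20  0  0
  0]
-24 [ 0  0  0  0  0  0  0  0 30 31 35 34 33 29 13  0  0  0 38 35 31  5  0  0
  0]
-18 [ 0  0  0  0  0  0  0  0 34 27 35 36 33 26 13  0  0 14 39 34 23  2  0  0
  0]
-12 [ 0  0  0  0  0  0  0  2 32 26 33 34 34 28 14  0  0 29 35 26 16  0  0  0
  0]
-6 [ 0  0  0  0  0  0  0  5 25 27 34 31 33 26 14  0  2 39 34 26  5  0  0  0
  0]
tub [ 0.55152557 -0.14412376  0.02694072]
```

The trigger has sprung back to its starting splay. Back to the tub, turning to yaw 180° on the way.

Call:
arm_command([
  {"dx": -0.7, "dy": 2, "dz": -1.5, "wx": 0, "wy": 0, "wz": 0.05, "grip": 8.5},
  {"dx": -2, "dy": 6, "dz": -2.3, "wx": 0, "wy": 0, "wz": 0.1, "grip": 8.5},
  {"dx": -3.6, "dy": 10, "dz": -2.3, "wx": 0, "wy": 0, "wz": 0.174, "grip": 8.5},
  {"dx": -5.2, "dy": 14, "dz": -2.3, "wx": 0, "wy": 0, "wz": 0.174, "grip": 8.5},
  {"dx": -6.7, "dy": 18, "dz": -2.3, "wx": 0, "wy": 0, "wz": 0.174, "grip": 8.5},
  {"dx": -7.5, "dy": 20, "dz": -2.3, "wx": 0, "wy": 0, "wz": 0.174, "grip": 8.5},
  {"dx": -7.6, "dy": 20.5, "dz": -2.3, "wx": 0, "wy": 0, "wz": 0.174, "grip": 8.5},
  {"dx": -7.6, "dy": 20.5, "dz": -2.3, "wx": 0, "wy": 0, "wz": 0.174, "grip": 8.5},
  {"dx": -7.6, "dy": 20.5, "dz": -2.3, "wx": 0, "wy": 0, "wz": 0.174, "grip": 8.5},
])

```text
clock: 17.15
eef_pos: [0.5542, -0.1348, 0.1905]
tool_rot: [0.001, 1.0, -0.0, -0.0]
ft_force: [0.1, 0.1, -0.3]
grip_width: 0.0852
grasp_force: 0.0
```

```bash
python3 - <<'E'
from meas import *
o=monitor.get_obs(); print({k:np.round(o[k],4) for k in("clock","eef_pos","tool_rot")})
p,d,c=snap("wrist"); W=cloud(d,c); print(lidfit(W,c,.12,(.556,-.135)))
E
```

```text
{'clock': np.float64(17.15), 'eef_pos': array([ 0.5542, -0.1348,  0.1905]), 'tool_rot': array([ 1.e-03,  1.e+00, -4.e-04, -0.e+00])}
[ 0.55634284 -0.13513553  0.03000852]
```

Call:
arm_command([
  {"dx": -0.12, "dy": 0, "dz": 2, "wx": 0, "wy": 0, "wz": 0, "grip": 8.5},
  {"dx": -0.12, "dy": 0, "dz": 5, "wx": 0, "wy": 0, "wz": 0, "grip": 8.5},
  {"dx": -0.12, "dy": 0, "dz": 8, "wx": 0, "wy": 0, "wz": 0, "grip": 8.5},
  {"dx": -0.12, "dy": 0, "dz": 11, "wx": 0, "wy": 0, "wz": 0, "grip": 8.5},
  {"dx": -0.12, "dy": 0, "dz": 13.5, "wx": 0, "wy": 0, "wz": 0, "grip": 8.5},
  {"dx": -0.12, "dy": 0, "dz": 14.6, "wx": 0, "wy": 0, "wz": 0, "grip": 8.5},
  {"dx": -0.12, "dy": 0, "dz": 14.9, "wx": 0, "wy": 0, "wz": 0, "grip": 8.5},
  {"dx": -0.12, "dy": 0, "dz": 14.9, "wx": 0, "wy": 0, "wz": 0, "grip": 8.5},
  {"dx": -0.12, "dy": 0, "dz": 14.9, "wx": 0, "wy": 0, "wz": 0, "grip": 8.5},
])

```text
clock: 18.1
eef_pos: [0.5568, -0.1343, 0.0431]
tool_rot: [0.001, 1.0, -0.0, 0.001]
ft_force: [0.3, 0.8, 0.3]
grip_width: 0.0852
grasp_force: 0.0
```

Call:
arm_command([
  {"dx": 0, "dy": 0, "dz": 0, "wx": 0, "wy": 0, "wz": 0, "grip": 6.5},
  {"dx": 0, "dy": 0, "dz": 0, "wx": 0, "wy": 0, "wz": 0, "grip": 5.8},
  {"dx": 0, "dy": 0, "dz": 0, "wx": 0, "wy": 0, "wz": 0, "grip": 5},
  {"dx": 0, "dy": 0, "dz": 0, "wx": 0, "wy": 0, "wz": 0, "grip": 5},
  {"dx": 0, "dy": 0, "dz": 0, "wx": 0, "wy": 0, "wz": 0, "grip": 5},
  {"dx": 0, "dy": 0, "dz": 0, "wx": 0, "wy": 0, "wz": 0, "grip": 5},
])

```text
clock: 18.7
eef_pos: [0.5569, -0.1339, 0.0434]
tool_rot: [0.0, 1.0, -0.0, 0.002]
ft_force: [-0.9, 0.0, 5.8]
grip_width: 0.0593
grasp_force: 63.0
```

Call:
arm_command([
  {"dx": 0, "dy": 0, "dz": -0.5, "wx": 0, "wy": 0, "wz": 0, "grip": 5},
  {"dx": 0, "dy": 0, "dz": -1.5, "wx": 0, "wy": 0, "wz": 0, "grip": 5},
  {"dx": 0, "dy": 0, "dz": -3, "wx": 0, "wy": 0, "wz": 0, "grip": 5},
  {"dx": 0, "dy": 0.3, "dz": -4.5, "wx": 0, "wy": 0, "wz": 0, "grip": 5},
  {"dx": 0.3, "dy": 1, "dz": -5.5, "wx": 0, "wy": 0, "wz": 0, "grip": 5},
  {"dx": 1, "dy": 3, "dz": -6, "wx": 0, "wy": 0, "wz": 0, "grip": 5},
  {"dx": 1.8, "dy": 5.5, "dz": -6, "wx": 0, "wy": 0, "wz": 0, "grip": 5},
  {"dx": 2.6, "dy": 8.2, "dz": -6, "wx": 0, "wy": 0, "wz": 0, "grip": 5},
  {"dx": 3.4, "dy": 11, "dz": -6, "wx": 0, "wy": 0, "wz": 0, "grip": 5},
  {"dx": 4.2, "dy": 13.8, "dz": -6, "wx": 0, "wy": 0, "wz": 0, "grip": 5},
])

```text
clock: 19.7
eef_pos: [0.5126, 0.0057, 0.1017]
tool_rot: [0.0, 1.0, 0.0, -0.0]
ft_force: [0.6, -0.7, -2.2]
grip_width: 0.0597
grasp_force: 64.9
```

Call:
arm_command([
  {"dx": 0.9, "dy": 2.7, "dz": 0, "wx": 0, "wy": 0, "wz": 0, "grip": 5},
  {"dx": 1.8, "dy": 5.5, "dz": 0, "wx": 0, "wy": 0, "wz": 0, "grip": 5},
  {"dx": 2.7, "dy": 8.2, "dz": 0, "wx": 0, "wy": 0, "wz": 0, "grip": 5},
  {"dx": 3.5, "dy": 10.8, "dz": 0, "wx": 0, "wy": 0, "wz": 0, "grip": 5},
  {"dx": 4.2, "dy": 12.8, "dz": 0, "wx": 0, "wy": 0, "wz": 0, "grip": 5},
  {"dx": 4.5, "dy": 13.8, "dz": 0, "wx": 0, "wy": 0, "wz": 0, "grip": 5},
  {"dx": 4.5, "dy": 14.1, "dz": 0, "wx": 0, "wy": 0, "wz": 0, "grip": 5},
  {"dx": 4.5, "dy": 14.1, "dz": 0, "wx": 0, "wy": 0, "wz": 0, "grip": 5},
  {"dx": 4.5, "dy": 14.1, "dz": 0, "wx": 0, "wy": 0, "wz": 0, "grip": 5},
])

```text
clock: 20.6
eef_pos: [0.4691, 0.1447, 0.1016]
tool_rot: [0.001, 1.0, -0.0, 0.0]
ft_force: [-0.0, -0.1, -1.8]
grip_width: 0.0597
grasp_force: 65.0
```

```bash
cat > place.py <<'E'
from meas import *
import sys
o=monitor.get_obs(); print({k:np.round(o[k],4) for k in("clock","eef_pos","tool_rot","ft_force","ft_torque","grip_width")})
p,d,c=snap("wrist"); W=cloud(d,c); np.savez(sys.argv[1],p=p,d=d,**{k:np.array(v) for k,v in c.items()}); g=cv2.cvtColor(p,cv2.COLOR_RGB2GRAY)
e=o["eef_pos"]; zt=float(sys.argv[2])
q=W[(np.hypot(W[...,0]-e[0],W[...,1]-e[1])<.02)&(W[...,2]>zt-.015)]; print("lid z",np.median(q[:,2]).round(4))
print("tub",lidfit(W,c,zt,(e[0],e[1])).round(4))
# visible part of the dark place, z=.003
m=((np.hypot(W[...,0]-.4695,W[...,1]-.1446)<.032)&(np.abs(W[...,2]-.003)<.008)); print("visible n",m.sum(), "gray pct",np.percentile(g[m],[5,25,50,75,95]) if m.any() else "")
# tray: bright rim/floor extents
t=(np.abs(W[...,2]-.003)<.012)&(W[...,0]>.38)&(W[...,0]<.72)&(np.abs(W[...,1]-.145)<.07)&(g>150)
print("tray n",t.sum()); 
for guess in((.543,.144),(.617,.144)):
    try: print("row tub",lidfit(W,c,.113,guess).round(4))
    except Exception as ex: print("x",ex)
E
python3 place.py w9.npz 0.17
```

```text
{'clock': np.float64(20.6), 'eef_pos': array([0.4691, 0.1447, 0.1016]), 'tool_rot': array([ 9.e-04,  1.e+00, -2.e-04,  0.e+00]), 'ft_force': array([-0.0249, -0.1198, -1.8427]), 'ft_torque': array([ 0.0007, -0.0048, -0.0007]), 'grip_width': np.float64(0.0597)}
lid z 0.1792
tub [0.4718 0.1448 0.0305]
visible n 1450 gray pct [ 98.  101.  130.5 221.  226. ]
tray n 16184
x max() iterable argument is empty
x max() iterable argument is empty
```

```bash
cat > place2.py <<'E'
from meas import *
import sys
c=np.load(sys.argv[1]); p,d=c["p"],c["d"]; W=cloud(d,c); g=cv2.cvtColor(p,cv2.COLOR_RGB2GRAY); zt=float(sys.argv[2])
print("tub",lidfit(W,c,zt,(float(sys.argv[3]),float(sys.argv[4]))).round(4))
v=ray_plane(np.stack(np.meshgrid(np.arange(560),np.arange(420)),-1).reshape(-1,2),c,.003)[:,:2].reshape(420,560,2)
flat=(np.abs(W[...,2]-.003)<.01)
# place arc
m=(flat&(g<165)&(np.hypot(v[...,0]-.4695,v[...,1]-.1446)<.034)).astype(np.uint8)
cs,_=cv2.findContours(m,cv2.RETR_EXTERNAL,cv2.CHAIN_APPROX_NONE); Q=max(cs,key=len)[:,0]
ok=[q for q in Q if flat[max(q[1]-3,0):q[1]+4,q[0]-3:q[0]+4].all()]
P=ray_plane(ok,c,.003)[:,:2]
for r in(.0250,.0255,None):
    f=least_squares(lambda q:np.hypot(*(P-q[:2]).T)-(q[2] if r is None else r),[.4695,.1446,.025],loss="soft_l1",f_scale=.0005); print("place",r,f.x.round(4),f.cost,len(P))
# tray outline: bright flat pixels vs table
vz=ray_plane(np.stack(np.meshgrid(np.arange(560),np.arange(420)),-1).reshape(-1,2),c,.012)[:,:2].reshape(420,560,2)
for y in(.12,.135,.15,.165):
    pass
gl=cv2.Canny(cv2.GaussianBlur(g,(3,3),0),40,120)
sel=(gl>0)&(np.abs(v[...,1]-.145)<.06)&(v[...,0]>.40)&(v[...,0]<.46)
for lo,hi,ax,nm in((.41,.445,0,"near rim x"),):
    s=sel&(v[...,0]>lo)&(v[...,0]<hi)&(np.abs(v[...,1]-.145)<.03); h,e=np.histogram(vz[...,0][s],np.arange(.41,.446,.001)); print(nm,{round(float(e[i]),3):int(h[i]) for i in range(len(h)) if h[i]>8})
s=(gl>0)&(vz[...,0]>.43)&(vz[...,0]<.5)
for lo,hi in((.08,.12),(.17,.21)):
    h,e=np.histogram(vz[...,1][s],np.arange(lo,hi,.001)); print("rim y",{round(float(e[i]),3):int(h[i]) for i in range(len(h)) if h[i]>8})
E
python3 place2.py w9.npz .179 .47 .145
```

```text
tub [0.4647 0.1451 0.0287]
place 0.025 [0.468  0.1452 0.025 ] 3.65518019139458e-06 54
place 0.0255 [0.4686 0.1451 0.025 ] 2.2734331711570474e-06 54
place None [0.4694 0.145  0.0262] 1.5512550311259745e-06 54
near rim x {0.425: 71, 0.427: 39, 0.429: 31, 0.43: 40, 0.441: 13}
rim y {0.102: 38, 0.106: 27, 0.107: 27}
rim y {0.182: 10, 0.183: 63, 0.185: 68, 0.187: 46, 0.188: 34}
```

Call:
arm_command([
  {"dx": 0, "dy": 0, "dz": 1, "wx": 0, "wy": 0, "wz": 0, "grip": 5},
  {"dx": 0, "dy": 0, "dz": 2.5, "wx": 0, "wy": 0, "wz": 0, "grip": 5},
  {"dx": 0, "dy": 0, "dz": 4, "wx": 0, "wy": 0, "wz": 0, "grip": 5},
  {"dx": 0, "dy": 0, "dz": 5.2, "wx": 0, "wy": 0, "wz": 0, "grip": 5},
  {"dx": 0, "dy": 0, "dz": 5.8, "wx": 0, "wy": 0, "wz": 0, "grip": 5},
  {"dx": 0, "dy": 0, "dz": 6.1, "wx": 0, "wy": 0, "wz": 0, "grip": 5},
  {"dx": 0, "dy": 0, "dz": 6.2, "wx": 0, "wy": 0, "wz": 0, "grip": 5},
  {"dx": 0, "dy": 0, "dz": 6.2, "wx": 0, "wy": 0, "wz": 0, "grip": 5},
  {"dx": 0, "dy": 0, "dz": 6.2, "wx": 0, "wy": 0, "wz": 0, "grip": 5},
])

```text
clock: 21.55
eef_pos: [0.4693, 0.1456, 0.0402]
tool_rot: [0.0, 1.0, 0.0, 0.001]
ft_force: [0.2, 0.5, -1.2]
grip_width: 0.0593
grasp_force: 65.0
```

Call:
arm_command([
  {"dx": -0.07, "dy": -0.07, "dz": 0.1, "wx": 0, "wy": 0, "wz": 0, "grip": 5},
  {"dx": -0.07, "dy": -0.07, "dz": 0.2, "wx": 0, "wy": 0, "wz": 0, "grip": 5},
  {"dx": -0.07, "dy": -0.07, "dz": 0.3, "wx": 0, "wy": 0, "wz": 0, "grip": 5},
  {"dx": -0.07, "dy": -0.07, "dz": 0.35, "wx": 0, "wy": 0, "wz": 0, "grip": 5},
  {"dx": -0.07, "dy": -0.07, "dz": 0.35, "wx": 0, "wy": 0, "wz": 0, "grip": 5},
])

```text
clock: 22.05
eef_pos: [0.4699, 0.1447, 0.0364]
tool_rot: [0.0, 1.0, 0.0, 0.0]
ft_force: [-0.1, -0.4, 1.3]
grip_width: 0.0595
grasp_force: 64.8
```

Call:
arm_command([
  {"dx": 0, "dy": 0, "dz": 0, "wx": 0, "wy": 0, "wz": 0, "grip": 6.2},
  {"dx": 0, "dy": 0, "dz": 0, "wx": 0, "wy": 0, "wz": 0, "grip": 7},
  {"dx": 0, "dy": 0, "dz": 0, "wx": 0, "wy": 0, "wz": 0, "grip": 8.5},
  {"dx": 0, "dy": 0, "dz": 0, "wx": 0, "wy": 0, "wz": 0, "grip": 8.5},
  {"dx": 0, "dy": 0, "dz": 0, "wx": 0, "wy": 0, "wz": 0, "grip": 8.5},
  {"dx": 0, "dy": 0, "dz": -2, "wx": 0, "wy": 0, "wz": 0, "grip": 8.5},
  {"dx": 0, "dy": 0, "dz": -5, "wx": 0, "wy": 0, "wz": 0, "grip": 8.5},
  {"dx": 0, "dy": 0, "dz": -8.5, "wx": 0, "wy": 0, "wz": 0, "grip": 8.5},
  {"dx": 0, "dy": 0, "dz": -12, "wx": 0, "wy": 0, "wz": 0, "grip": 8.5},
  {"dx": 0, "dy": 0, "dz": -16, "wx": 0, "wy": 0, "wz": 0, "grip": 8.5},
])

```text
clock: 23.05
eef_pos: [0.4688, 0.1445, 0.1969]
tool_rot: [0.0, 1.0, -0.0, -0.001]
ft_force: [0.7, -0.4, -0.4]
grip_width: 0.085
grasp_force: 0.0
```

Call:
arm_command([
  {"dx": 1, "dy": 0, "dz": -2, "wx": 0, "wy": 0, "wz": 0, "grip": 8.5},
  {"dx": 4, "dy": 0, "dz": -4, "wx": 0, "wy": 0, "wz": 0, "grip": 8.5},
  {"dx": 7, "dy": 0, "dz": -5, "wx": 0, "wy": 0, "wz": 0, "grip": 8.5},
  {"dx": 7, "dy": 0, "dz": -5, "wx": 0, "wy": 0, "wz": 0, "grip": 8.5},
  {"dx": 7, "dy": 0, "dz": -5, "wx": 0, "wy": 0, "wz": 0, "grip": 8.5},
])

```text
clock: 23.55
eef_pos: [0.3997, 0.1449, 0.2466]
tool_rot: [0.0, 1.0, 0.0, 0.001]
ft_force: [0.8, -0.7, -0.1]
grip_width: 0.0848
grasp_force: 0.0
```

```bash
python3 - <<'E'
from meas import *
o=monitor.get_obs(); print({k:np.round(o[k],4) for k in("clock","eef_pos","ft_force")})
for n in("wrist","side","scene"):
    p,d,c=snap(n); W=cloud(d,c); np.savez("f_"+n,p=p,d=d,**{k:np.array(v) for k,v in c.items()})
    for nm,z,gs in(("tub",.113,(.469,.145)),("a",.113,(.5435,.144)),("b",.113,(.617,.144)),("short",.07,(.65,.005)),("sa",.073,(.561,.307)),("sb",.073,(.632,.306))):
        try: print(n,nm,lidfit(W,c,z,gs).round(4))
        except Exception as e: print(n,nm,"-")
E
```

```text
{'clock': np.float64(23.55), 'eef_pos': array([0.3997, 0.1449, 0.2466]), 'ft_force': array([ 0.7863, -0.6644, -0.1314])}
wrist tub [0.4685 0.1437 0.0303]
wrist a [0.5409 0.1437 0.0305]
wrist b [0.59   0.1435 0.0122]
wrist short [0.6382 0.0104 0.0205]
wrist sa -
wrist sb -
side tub [0.4691 0.1477 0.0306]
side a [0.5424 0.1482 0.0302]
side b [0.615  0.1477 0.03  ]
side short [0.6481 0.0073 0.0307]
side sa [0.5599 0.3081 0.0303]
side sb [0.6299 0.309  0.0299]
scene tub [0.4719 0.1432 0.0308]
scene a [0.5446 0.1443 0.0296]
scene b [0.6197 0.1432 0.0307]
scene short [0.6505 0.002  0.0303]
scene sa [0.5638 0.3041 0.0301]
scene sb [0.6345 0.3057 0.0305]
```

```bash
python3 -c "from workcell import job; print(job.job_done())"
```

```text
the job is handed in; nothing more can be done
None
```

The job is handed in, at about 24 s on the clock: the tub stood free on the middle of the pad, the trigger was squeezed home, held about a second and sprang back, and the tub now stands within about 1 mm of the centre of the tall row's empty place; the other tubs, as far as I re-measured them, had not moved (I did not re-check the lids and spoon).

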